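# Unclamp and open the tilted sample drum

## Robot

A 6-joint arm with a two-finger parallel gripper is mounted at the origin on the work surface. World frame = base frame: x ahead of the robot, y to its left, z up, the work surface at z = 0. Lengths are in mm, angles in rad, forces in N, time in s.
With the tool pointing down it reaches from about 400 to 925 mm from the base axis. Payload 12.5 kg.
Tool frame: the origin (TCP) lies on the centre line of the jaws, within the pads' length; the fingertips stand 19 mm ahead of it and the grasp point (between the pads) is the TCP; y points along the fingers, x is the direction in which the jaws open and shut, and the axes are right-handed (so a half turn about y gives the same grasp; the last joint's range is limited). The gripper opens to 95 mm and grips with 3 to 60 N. Pads are 20 mm wide; open, the fingers measure 119 mm over their backs; the gripper's body (75 mm by 180 mm) begins 59 mm behind the grasp point.
Start: joints at [1.037, 0.491, 1.559, -0, 1.092, -0.106], TCP at [259.279, 568.699, 233.661] pointing down, gripper open.
Joint ranges: [-3.1, 3.1], [-0.84, 2.19], [0.05, 2.79], [-1.13, 4.28], [0.06, 2.93], [-2.69, 2.69]. Speed limits (rad/s): [2.22, 2.22, 2.79, 3.14, 3.14, 3.14].

## Interface

Orientations are given as [roll, pitch, yaw] about the fixed x, y, z axes, in that order (R = Rz(yaw) Ry(pitch) Rx(roll)).
In Python, from cell import env gives the robot as it stands. The module is installed in compiled form; this text tells all that it offers.
- The arm moves only by the tool move_arm, never from a script. Its argument "rows" is a list of rows, each an object of numbers: "tx", "ty", "tz": the shift along the tool's x, y, z in cm; "rx", "ry", "rz": the turn, a rotation vector about the tool's x, y, z in rad; "grip": the opening in per cent of the stroke, from 0 (shut) to 100 (fully open). In form: [{"tx": .., "ty": .., "tz": .., "rx": .., "ry": .., "rz": .., "grip": ..}, ...]. A call has 1 to 10 rows; each row shifts and turns the commanded pose from where the row before left it, along the tool's axes as they then stand; what a row does not reach is not made up. A row lasts 1/12 s, in which the tool goes at most 41.7 mm and 7.16 degrees, less where a joint would pass 70% of its speed; a pose out of reach is approached as far as the arm can. A call is refused whole if a number of a shift passes 4.17 or a number of a turn 0.125, either way. A call with a gripper value outside its range is refused whole. The fingers move at their own pace and stop on an object; the grip force is fixed at half the most. Time passes only in rows, so rows that do not move let the fingers close. It gives the time, the measured TCP pose, the force and the opening at its end, in the units of the state.
- env.state(): the state, without advancing time (a new reading comes with each control period).
- env.read_camera(name): name is "scene" or "top" or "wrist"; returns (picture, depth): 400x640x3 uint8, blue, green, red; 400x640 float32, mm along the optical axis (not along the pixel's ray), 0 where there is no reading.
- env.calibration(name): a dict with "vertical_fov" (degrees; the focal length in pixels is half the picture's height over the tangent of half this angle, whatever the lens; pixels are square), "cx", "cy" (the principal point, pixels), "eye" and "rotation" of the camera in the world. Camera axes: x right, y up, looking along -z (the intrinsics and any distortion apply to the point x, -y, -z); pixel columns grow to the right and rows downward; lengths in mm; the calibration is good to about 2 mm. A picture is of the moment at which its call begins: read the wrist's pose just before it. calibration takes no time and is no camera call; for the wrist camera it gives the pose at the moment of the call.
- env.job_done(): hands the job in, once; it reports no verdict.
The state is a dict: "t": time; "joints": joint angles; "qvel": joint speeds; "tau": joint torques, N m; "eef_pos": TCP position; "tcp_rot": TCP orientation; "ft_force": force on the tool from outside, world axes, zero at the start; "moment": the same for the moment, N m; "opening": opening from 0.0 (shut) to 1.0 (fully open).
Only numpy, scipy, OpenCV 4.12 (cv2) and the standard library are available. Lean on these libraries where they do the work, as an engineer would, in place of code of your own. Each camera call takes 0.05 s, during which the arm holds its last target.

## Task

Open the sample drum: unscrew the red wing nut on its swing bolt (anticlockwise) as far as it will go, swing the bolt out of the slotted lug and down to the front of the drum until it is well clear, then raise the lid by its handle until it is fully open and leave it standing open. Do not shift or tip the tube rack, the bottle or the jar.

Things in the scene. Friction and masses are not known exactly. Their poses are not given: they have to be found in the camera images.
- unit: White cradle, fixed: base plate 250 x 250 x 24 mm, origin at the centre of its underside. Its -x is its front, where the swing bolt is. The drum (190 mm across) and its round lid lean 30 deg to the front. Drum frame D: the unit's axes turned -30 deg about the unit's y, so D's z points up and to the front, 30 deg from vertical, and D's x up and to the rear. The closed lid's face is square to D's z.
- nut_grip (a point): Grip point of the red wing nut, on the bolt's axis, midway along the wings, 17 mm below their top, 26 mm above the nut's foot. z: outwards along the bolt; x: along the wings (span 76 mm at the top, 11 mm thick along y, one solid bar, above a round hub 26 mm across and 7 mm high). Its foot is 5 mm (the collar) plus the thread lift off the lug's face. The handle's axis is 108 mm to the rear.
- wingnut (a joint): Wing nut angle, rad: 0 tight, starts 0 to 0.35, grows as it is unscrewed (anticlockwise seen from outside, positive about nut_grip's z), stop at 2.8, wings then along the unit's y; captive. Nut and square collar (22 x 22 x 5 mm) rise 2 mm per rad. A 2.5 mm lip on the lug's outer edge holds the collar in until about 2 rad. Friction 0.07 N m; stays where it is left.
- bolt_pivot (a point): Pivot of the swing bolt at the front of the drum, 80 mm below the lug's face; nut_grip is 111 mm from it, plus the thread lift. The bolt swings about the unit's y axis.
- swing_bolt (a joint): Angle of the swing bolt (steel rod 10 mm thick), rad: 0 in the lug (along D's z), grows as it swings to the front and down, stop at 1.0 (about level). Free of the lug from 0.4; well clear means more than 0.6. Stiff pivot (0.18 N m): stays where it is left; can be pushed from behind at the wing nut with 2 to 4 N.
- lug_slot (a point): On the lid: where the closed bolt's axis passes the outer face of the steel lug, which is in the plane of the lid's face. The slot is 13 mm wide and open to the front; the lug is 39 mm wide and ends 16 mm in front of this point.
- lid_handle (a point): Middle of the lid's handle, a white round bar 16 mm thick and 100 mm long along the unit's y (the handle's y axis), its axis 45 mm out from the lid's face. This point's axes turn with the lid; at lid 0 they are those of D.
- lid_hinge (a point): On the axis of the lid's hinge at the rear of the drum; the axis runs along the unit's y. The handle is 126 mm from it: with D's axes and the lid closed, 114 mm along -x and 53 mm along +z.
- lid (a joint): Opening of the lid, rad: 0 closed, grows as the front of the lid rises (positive about the unit's y), stop at 0.95 (fully open). The collar blocks it while the bolt is in the lug. Stiff hinge: about 9 N at the handle raises it, and it stays where it is left.
- rack: Bystander: blue tube rack 70 x 130 mm with four capped tubes, 87 mm high, loose; origin at the centre of its underside.
- bottle: Bystander: white bottle with blue cap, 64 mm across, 130 mm high, loose; origin at the centre of its underside.
- jar: Bystander: amber jar with black cap, 68 mm across, 85 mm high, loose; origin at the centre of its underside.

How it is judged:
By the outcome, as a careful person would: the job done as asked, in the order asked, and still so for the second after the job is handed in, with the robot touching nothing.
It also fails if it takes over 72 s, if anything falls off the work surface, if the arm or the gripper's body presses on something with over 40 N, if the wrist force passes 120 N, or if a joint passes its speed limit or range.

## Working session

There is one attempt and no reset: what is moved stays moved. The work goes in short steps, Python scripts to look and compute and a tool call to move; the robot and the scene stay as the last step left them, time stands still between calls to the robot, and variables do not carry over. Pictures are saved under pics/ and viewed, and the job is handed in when it is done.

Besides the shell and the picture viewer there is one more tool, called after "Emit:" by a JSON object that holds its "fn" and its "kwargs". move_arm: Moves the arm, as the interface text tells. Its arguments: {"type":"object","properties":{"rows":{"type":"array"}},"required":["rows"]}

```bash
mkdir -p pics; cat > h.py <<'E'
import numpy as np, cv2
from cell import env
def cal(n):
    c=env.calibration(n); return c
def f_of(c,h=400): return h/2/np.tan(np.radians(c['vertical_fov'])/2)
def unproj(c,u,v,d):
    f=f_of(c); p=np.stack([(np.asarray(u)-c['cx'])/f*d, -(np.asarray(v)-c['cy'])/f*d, -np.asarray(d)*np.ones_like(np.asarray(u,float))],-1)
    return p@np.array(c['rotation']).T+np.array(c['eye'])
def proj(c,P):
    f=f_of(c); q=(np.asarray(P)-np.array(c['eye']))@np.array(c['rotation'])
    return np.stack([c['cx']+f*q[...,0]/-q[...,2], c['cy']-f*q[...,1]/-q[...,2]],-1)
E
python3 - <<'E'
from h import *
print(env.state())
for n in ['scene','top','wrist']:
    c=cal(n); print(n,c)
    im,d=env.read_camera(n); cv2.imwrite(f'pics/{n}0.png',im); np.savez(f'pics/{n}0.npz',im=im,d=d,R=c['rotation'],eye=c['eye'])
E
```

```text
{'t': 0.0, 'joints': array([ 1.03737202e+00,  4.91573762e-01,  1.55945936e+00, -4.41758509e-05,
        1.09167775e+00, -1.05613615e-01]), 'qvel': array([ 1.05958631e-03, -1.99676189e-03,  1.03767896e-03,  9.67629962e-04,
       -1.56790420e-03,  5.50470675e-05]), 'tau': array([ 1.29396176e-05, -6.12652731e+01, -2.58181858e+01,  6.93122554e-02,
        4.81949584e-02, -1.28670167e-04]), 'eef_pos': array([259.1821715 , 568.48163352, 233.04949674]), 'tcp_rot': array([-1.57071741e+00,  1.11611843e-03,  1.14300607e+00]), 'ft_force': array([ 0.44331217, -0.49459172, -0.25751685]), 'moment': array([0.02808468, 0.01181962, 0.01715328]), 'opening': 0.9962601645565998}
scene {'vertical_fov': 53.20313411869579, 'cx': 317.41271995284444, 'cy': 204.85742344630836, 'eye': array([1366.75080815,  -16.28215742,  855.81450289]), 'rotation': array([ 0.80264413, -0.02191652,  1.40249215])}
top {'vertical_fov': 44.68875256473617, 'cx': 318.7029804035347, 'cy': 194.4731733284607, 'eye': array([ 566.17881402,  116.97741277, 1146.52472085]), 'rotation': array([ 0.06509247,  0.0032382 , -1.60032064])}
wrist {'vertical_fov': 65.95436574718732, 'cx': 319.2402397872683, 'cy': 199.90281873808433, 'eye': array([194.45346826, 597.75619057, 384.53133417]), 'rotation': array([-0.25514952,  0.00161299,  1.14389816])}
```

```bash
cat > h.py <<'E'
import numpy as np, cv2
from scipy.spatial.transform import Rotation as Ro
from cell import env
def rpy(v): return Ro.from_euler('xyz',v).as_matrix()
def cal(n):
    c=env.calibration(n); c['R']=rpy(c['rotation']); c['f']=200/np.tan(np.radians(c['vertical_fov'])/2); return c
def ray(c,u,v):
    u=np.asarray(u,float);v=np.asarray(v,float)
    return np.stack([(u-c['cx'])/c['f'],-(v-c['cy'])/c['f'],-np.ones_like(u)],-1)@c['R'].T
def unproj(c,u,v,d): return np.array(c['eye'])+ray(c,u,v)*np.asarray(d,float)[...,None]
def proj(c,P):
    q=(np.asarray(P,float)-np.array(c['eye']))@c['R']
    return np.stack([c['cx']+c['f']*q[...,0]/-q[...,2], c['cy']-c['f']*q[...,1]/-q[...,2]],-1)
def shot(n,tag):
    c=cal(n); im,d=env.read_camera(n); cv2.imwrite(f'pics/{n}{tag}.png',im)
    np.savez(f'pics/{n}{tag}.npz',im=im,d=d,**{k:np.array(v) for k,v in c.items()}); return c,im,d
def load(n,tag):
    z=np.load(f'pics/{n}{tag}.npz'); c={k:z[k] for k in z.files}; return c,z['im'],z['d']
E
python3 - <<'E'
from h import *
for n in ['scene','top','wrist']:
    c=cal(n); z=np.load(f'pics/{n}0.npz'); 
    print(n,[k for k in env.calibration(n)]);
    np.savez(f'pics/{n}0.npz',im=z['im'],d=z['d'],**{k:np.array(v) for k,v in c.items()})
    print((z['d']>0).mean())
E
```

```text
scene ['vertical_fov', 'cx', 'cy', 'eye', 'rotation']
0.996078125
top ['vertical_fov', 'cx', 'cy', 'eye', 'rotation']
0.995890625
wrist ['vertical_fov', 'cx', 'cy', 'eye', 'rotation']
0.9959453125
```

View pics/scene0.png

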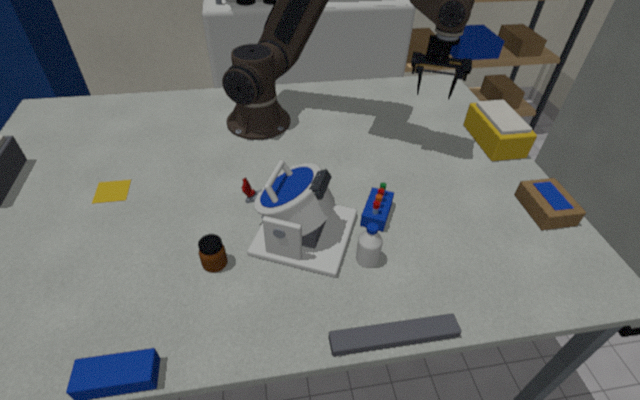

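View pics/top0.png

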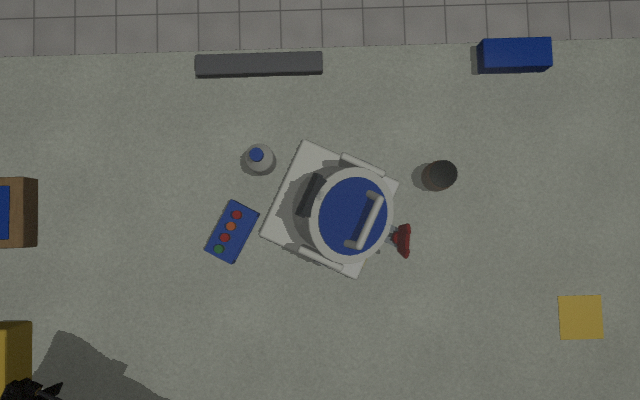

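View pics/wrist0.png

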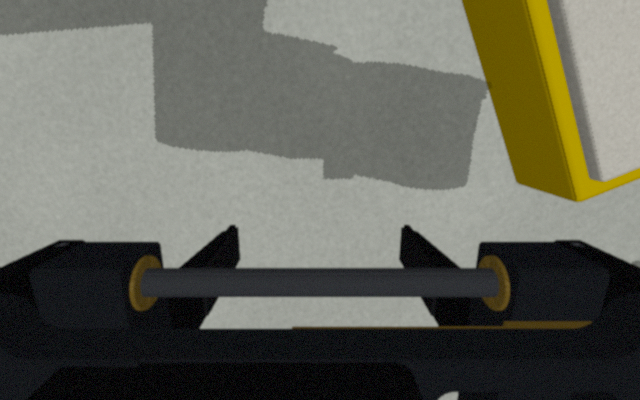

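```bash
python3 - <<'E'
from h import *
def comps(m,mn=15):
    n,l,s,ce=cv2.connectedComponentsWithStats(m.astype(np.uint8),connectivity=8)
    return [(l==i,s[i],ce[i]) for i in range(1,n) if s[i][4]>=mn]
for n in ['top','scene']:
    c,im,d=load(n,'0'); hsv=cv2.cvtColor(im,cv2.COLOR_BGR2HSV)
    H,S,V=[hsv[...,i].astype(int) for i in range(3)]
    red=((H<8)|(H>172))&(S>130)&(V>50); blue=(H>100)&(H<130)&(S>130)
    for nm,m in [('red',red),('blue',blue)]:
        for mm,s,ce in comps(m):
            v,u=np.nonzero(mm); P=unproj(c,u,v,d[v,u])
            print(n,nm,s[:5],ce.round(1),'P med',np.median(P,0).round(0),'zrange',P[:,2].min().round(),P[:,2].max().round())
            if nm=='blue' and s[4]>1500 and abs(np.median(P[:,2])-200)<120:
                ctr=P.mean(0); U,Sg,Vt=np.linalg.svd(P-ctr); print('  plane n',Vt[2].round(3), 'rms',(Sg/np.sqrt(len(P))).round(2),ctr.round(1))
E
for n in top scene; do python3 - $n <<'E'
import cv2,sys
n=sys.argv[1]; im=cv2.imread(f'pics/{n}0.png')
x0,y0,w,h=(190,120,280,180) if n=='top' else (190,140,240,150)
cv2.imwrite(f'pics/{n}0z.png',cv2.resize(im[y0:y0+h,x0:x0+w],(800,int(800*h/w)),interpolation=cv2.INTER_CUBIC))
E
done
```

```text
top red [232 211   9   8  57] [236.4 214.3] P med [598. 299.  87.] zrange 80.0 92.0
top red [407 224   4  10  24] [408.2 228. ] P med [557. -62. 152.] zrange 149.0 157.0
top red [394 233   4  10  23] [395.3 237.9] P med [537. -39. 121.] zrange 115.0 126.0
top red [220 234   9   8  58] [224.3 237.3] P med [549. 326.  87.] zrange 80.0 92.0
top red [405 234   4  15  46] [406.7 241.4] P med [530. -60. 144.] zrange 138.0 150.0
top red [405 250   4   8  17] [406.6 253.6] P med [504. -58. 142.] zrange 135.0 148.0
top blue [ 478   37   75   35 2062] [517.5  52.2] P med [ 952. -349.   50.] zrange 12.0 1147.0
top blue [250 148  13  13 133] [255.8 153.9] P med [722. 248. 130.] zrange 126.0 135.0
top blue [ 319  177   68   78 3104] [348.4 213.9] P med [589.  64. 178.] zrange 126.0 1147.0
  plane n [-0.344 -0.888  0.303] rms [60.56 39.97 29.98] [588.7  59.8 178.9]
top blue [  0 186  10  53 479] [  4.  211.9] P med [618. 820.  64.] zrange 58.0 1147.0
top blue [ 205  200   53   64 1443] [232.4 231.8] P med [560. 315.  48.] zrange 2.0 1147.0
scene red [242 179  13  18 117] [247.3 188.6] P med [550. -52. 140.] zrange 110.0 856.0
scene red [377 188   7   8  31] [380.9 191.2] P med [556. 326.  87.] zrange 75.0 91.0
scene red [374 200   7   9  43] [376.3 203.9] P med [603. 298.  87.] zrange 73.0 91.0
scene blue [   0    0   89  129 7079] [33.7 55.5] P med [ -786. -1055.   -63.] zrange -442.0 856.0
scene blue [ 448   25   56   36 1351] [476.5  44. ] P med [-869. 1398. -108.] zrange -206.0 856.0
scene blue [ 261  167   52   40 1062] [288.3 186.4] P med [598.  54. 177.] zrange 131.0 856.0
scene blue [534 182  39  28 493] [552.6 195.7] P med [626. 836.  66.] zrange 61.0 70.0
scene blue [361 188  33  46 815] [376.1 212.2] P med [603. 303.  49.] zrange 4.0 856.0
scene blue [  67  349   93   51 3540] [113.6 374.4] P med [ 968. -345.   50.] zrange 5.0 856.0
```

View pics/top0z.png

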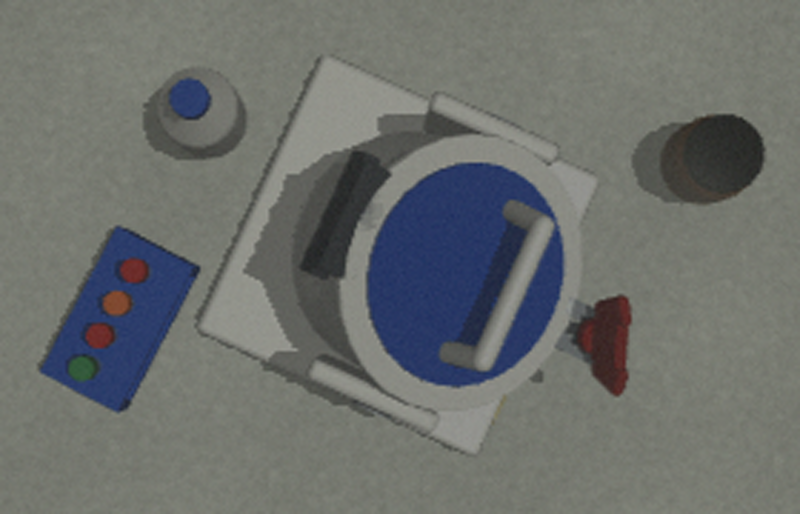

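View pics/scene0z.png

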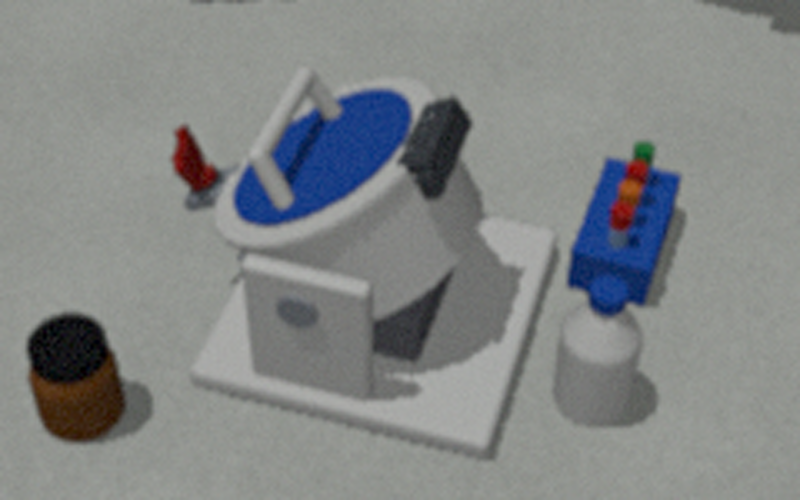

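```bash
python3 - <<'E'
from h import *
c,im,d=load('top','0'); hsv=cv2.cvtColor(im,cv2.COLOR_BGR2HSV)
vv,uu=np.mgrid[:400,:640]; P=unproj(c,uu,vv,d); ok=d>0
print('table z med',np.median(P[300:390,300:500,2]))
m=ok&(abs(P[...,2]-24)<7)&(uu>230)&(uu<430)&(vv>125)&(vv<300)&(hsv[...,1]<60)
n,l,s,ce=cv2.connectedComponentsWithStats(m.astype(np.uint8)); 
keep=np.zeros_like(m)
for i in range(1,n):
    if s[i][4]>60: keep|=l==i
Q=P[keep]; print(len(Q),np.median(Q[:,2]))
r=cv2.minAreaRect(Q[:,:2].astype(np.float32)); print('rect',r); print(cv2.boxPoints(r).round(0).tolist())
for n in ['top','scene']:
    c,im,d=load(n,'0'); hsv=cv2.cvtColor(im,cv2.COLOR_BGR2HSV); P=unproj(c,uu,vv,d)
    b=(hsv[...,0]>100)&(hsv[...,0]<130)&(hsv[...,1]>130)&(d>0)
    nn,l,s,ce=cv2.connectedComponentsWithStats(b.astype(np.uint8))
    i=l[214,340] if n=='top' else l[190,300]
    X=P[l==i]; ctr=np.median(X,0)
    for k in range(5):
        A=X-ctr; U,S,Vt=np.linalg.svd(A,full_matrices=False); nv=Vt[2]*np.sign(Vt[2][2]); e=A@nv; X=X[abs(e)<max(2*e.std(),3)]; ctr=X.mean(0)
    print(n,'lid plane n',nv.round(3),'tilt',np.degrees(np.arccos(nv[2])).round(2),'az of tilt',np.degrees(np.arctan2(nv[1],nv[0])).round(2),ctr.round(1),'std',e.std().round(2))
E
```

```text
table z med 0.00037675544069770694
3513 23.776757045279055
rect ((606.92919921875, 95.50093841552734), (249.9492950439453, 249.7164764404297), 63.78794479370117)
[[440.0, 39.0], [664.0, -72.0], [774.0, 152.0], [550.0, 263.0]]
top lid plane n [-0.219 -0.449  0.866] tilt 30.0 az of tilt -116.02 [588.7  59.7 175.8] std 1.27
scene lid plane n [-0.221 -0.449  0.866] tilt 30.05 az of tilt -116.16 [596.1  53.5 175.8] std 0.81
```

```bash
cat >> h.py <<'E'
YAW=np.radians(63.85)
ux=np.array([np.cos(YAW),np.sin(YAW),0]); uy=np.array([-np.sin(YAW),np.cos(YAW),0]); uz=np.array([0,0,1.])
Dx=np.cos(np.pi/6)*ux+.5*uz; Dz=-.5*ux+np.cos(np.pi/6)*uz
RD=np.stack([Dx,uy,Dz],1)
E
python3 - <<'E'
from h import *
vv,uu=np.mgrid[:400,:640]
O=np.array([607,95.5,0])
for n in ['top','scene']:
    c,im,d=load(n,'0'); hsv=cv2.cvtColor(im,cv2.COLOR_BGR2HSV); P=unproj(c,uu,vv,d); D=(P-O)@RD
    lc=np.array([588.7,59.7,175.8]); h=(P-lc)@Dz
    near=(np.linalg.norm(P-lc,axis=-1)<130)&(d>0)
    hb=near&(h>38)&(h<60)&(hsv[...,1]<60)&(D[...,0]>((lc-O)@Dx-90))
    X=D[hb]; print(n,'lidface Dz',((lc-O)@Dz).round(1),'handle n',len(X),'min',X.min(0).round(1),'max',X.max(0).round(1),'med',np.median(X,0).round(1), 'top98',np.percentile(X[:,2],98).round(1))
    r=((hsv[...,0]<8)|(hsv[...,0]>172))&(hsv[...,1]>110)&(hsv[...,2]>30)&(d>0)&(np.linalg.norm(P-np.array([530,-58,144]),axis=-1)<70)
    X=D[r]; print(' nut',len(X),X.min(0).round(1),X.max(0).round(1),np.median(X,0).round(1))
    # upper wing points
    W=X[X[:,2]>np.percentile(X[:,2],40)]
    q=cv2.fitLine(W[:,:2].astype(np.float32),cv2.DIST_L2,0,.01,.01).ravel(); print(' wing line dir deg in D',np.degrees(np.arctan2(q[1],q[0])),q)
    v,u=np.nonzero(r); print(np.c_[u,v,X.round(0)][::max(1,len(X)//25)].astype(int).tolist())
E
```

```text
top lidface Dz 172.3 handle n 475 min [ 22.9 -57.8 210.8] max [ 39.5  57.5 226.2] med [3.430e+01 1.000e-01 2.202e+02] top98 224.3
 nut 167 [-94.3 -32.2 178.4] [-59.1  31.5 220.1] [-74.3   1.  211.4]
 wing line dir deg in D -64.798996 [  0.42579505  -0.9048196  -76.45755     -0.48995942]
[[406, 224, -59, -30, 209], [409, 225, -63, -31, 215], [408, 227, -64, -26, 213], [408, 229, -66, -23, 213], [410, 230, -73, -23, 212], [407, 232, -63, -16, 218], [408, 233, -68, -15, 216], [407, 234, -70, -13, 213], [406, 235, -71, -10, 209], [396, 236, -69, -1, 184], [409, 236, -76, -11, 213], [407, 237, -73, -7, 213], [402, 238, -73, -2, 199], [394, 239, -70, 6, 180], [407, 239, -77, -4, 210], [405, 240, -74, 0, 209], [396, 241, -76, 8, 181], [395, 242, -74, 11, 182], [408, 242, -81, 1, 211], [406, 244, -78, 7, 213], [408, 245, -84, 7, 212], [406, 247, -82, 12, 211], [408, 248, -90, 12, 208], [402, 250, -81, 21, 204], [407, 251, -83, 19, 218], [408, 252, -89, 20, 215], [406, 254, -86, 25, 215], [405, 256, -88, 30, 212]]
scene lidface Dz 172.3 handle n 206 min [ 26.1 -59.3 210.4] max [ 40.   53.  22
[... 188 characters left out ...]
.745868  ]
[[243, 179, -89, 18, 214], [246, 180, -83, 19, 208], [247, 181, -81, 18, 205], [243, 183, -80, -1, 213], [248, 183, -79, 15, 200], [247, 184, -74, 4, 204], [246, 185, -66, -10, 210], [243, 186, -66, -21, 216], [248, 186, -70, -2, 200], [245, 187, -62, -21, 211], [242, 188, -64, -31, 216], [247, 188, -66, -13, 202], [244, 189, -59, -32, 212], [249, 189, -71, -4, 192], [245, 190, -60, -30, 207], [251, 190, -73, 1, 184], [245, 191, -60, -32, 206], [250, 191, -66, -11, 189], [244, 192, -65, -33, 204], [249, 192, -61, -21, 193], [254, 192, -65, -2, 178], [249, 193, -64, -21, 190], [254, 193, -66, -3, 175], [250, 194, -63, -21, 186], [248, 195, -63, -30, 190], [248, 196, -68, -27, 185]]
```

```bash
cat >> h.py <<'E'
O=np.array([607,95.5,0])
def D2W(p): return O+RD@np.asarray(p,float)
NUT=np.array([-75.,0,203.3]); HAN=np.array([33.,0,217.]); PIV=np.array([-75,0,92.]); HIN=HAN+np.array([114,0,-53])
def Rtool(al,sw=0):
    # tool x at angle al (deg) about Dz from Dx ; tilt sw rad about -uy
    x=np.array([np.cos(np.radians(al)),np.sin(np.radians(al)),0]); y=np.array([0,0,-1.]); 
    R=np.stack([x,y,np.cross(x,y)],1)
    return RD@Ro.from_rotvec([0,-sw,0]).as_matrix()@R
def pose(): s=env.state(); return np.array(s['eef_pos']),rpy(s['tcp_rot'])
def plan(p1,R1,n,p0=None,R0=None,grip=None):
    a,b=pose()
    if p0 is None:p0=a
    if R0 is None:R0=b
    w=Ro.from_matrix(R0.T@R1).as_rotvec(); print('# rot',w.round(3),'dist',np.linalg.norm(p1-p0).round(1),'min rows',max(np.abs(w).max()/.12,np.linalg.norm(p1-p0)/41))
    p,R=p0.copy(),R0
    for k in range(n):
        pt=p0+(p1-p0)*(k+1)/n; t=(R.T@(pt-p)/10).round(2); r=(w/n).round(3)
        p=p+R@t*10; R=R@Ro.from_rotvec(r).as_matrix()
        print(k,dict(tx=t[0],ty=t[1],tz=t[2]),dict(rx=r[0],ry=r[1],rz=r[2]))
    print('end',p.round(1))
def st():
    s=env.state(); a,R=pose(); print('t',round(s['t'],2),'pos',a.round(1),'j',np.round(s['joints'],2),'F',np.round(s['ft_force'],1),'M',np.round(s['moment'],2),'open',round(s['opening'],3))
    print('  D pos',((a-O)@RD).round(1),'toolx ang',np.degrees(np.arctan2(R[:,0]@uy,R[:,0]@Dx)).round(1),'approach dot',(-R[:,1]@RD).round(3))
E
python3 - <<'E'
from h import *
print(D2W(NUT),D2W(HAN),D2W(PIV),D2W(HIN))
pre=D2W(NUT+[0,0,130]); print(pre)
mid=np.array([400,200,330.])
R1=Rtool(-155)
p0,R0=pose(); w=Ro.from_matrix(R0.T@R1).as_rotvec(); print(w)
Rm=R0@Ro.from_rotvec(w/2).as_matrix()
plan(mid,Rm,12); plan(pre,R1,12,mid,Rm)
E
```

```text
[533.57476195 -54.04908646 138.56296459] [571.77693151  23.75930353 204.42751262] [558.10097905  -4.09523601  42.17433715] [626.96726463 136.16838955 215.52816622]
[ 504.92778781 -112.39590191  251.14626708]
[ 0.7067765   2.65024285 -0.16742894]
# rot [ 0.353  1.325 -0.084] dist 406.2 min rows 11.042678521706753
0 {'tx': np.float64(-2.31), 'ty': np.float64(-0.8), 'tz': np.float64(-2.34)} {'rx': np.float64(0.029), 'ry': np.float64(0.11), 'rz': np.float64(-0.007)}
1 {'tx': np.float64(-2.03), 'ty': np.float64(-0.9), 'tz': np.float64(-2.56)} {'rx': np.float64(0.029), 'ry': np.float64(0.11), 'rz': np.float64(-0.007)}
2 {'tx': np.float64(-1.74), 'ty': np.float64(-0.98), 'tz': np.float64(-2.73)} {'rx': np.float64(0.029), 'ry': np.float64(0.11), 'rz': np.float64(-0.007)}
3 {'tx': np.float64(-1.41), 'ty': np.float64(-1.07), 'tz': np.float64(-2.88)} {'rx': np.float64(0.029), 'ry': np.float64(0.11), 'rz': np.float64(-0.007)}
4 {'tx': np.float64(-1.09), 'ty': np.float64(-1.17), 'tz': np.float64(-2.99)} {'rx': np.float64(0.029), 'ry': np.float64(0.11), 'rz': np.float64(-0.007)}
5 {'tx': np.float6
[... 2298 characters left out ...]
at64(0.029), 'ry': np.float64(0.11), 'rz': np.float64(-0.007)}
8 {'tx': np.float64(2.75), 'ty': np.float64(-0.51), 'tz': np.float64(-0.38)} {'rx': np.float64(0.029), 'ry': np.float64(0.11), 'rz': np.float64(-0.007)}
9 {'tx': np.float64(2.78), 'ty': np.float64(-0.5), 'tz': np.float64(-0.06)} {'rx': np.float64(0.029), 'ry': np.float64(0.11), 'rz': np.float64(-0.007)}
10 {'tx': np.float64(2.77), 'ty': np.float64(-0.47), 'tz': np.float64(0.26)} {'rx': np.float64(0.029), 'ry': np.float64(0.11), 'rz': np.float64(-0.007)}
11 {'tx': np.float64(2.73), 'ty': np.float64(-0.44), 'tz': np.float64(0.57)} {'rx': np.float64(0.029), 'ry': np.float64(0.11), 'rz': np.float64(-0.007)}
end [ 504.9 -112.3  251.1]
```

Emit:
{"fn": "move_arm", "kwargs": {"rows": [{"tx":-2.3,"ty":-1.6,"tz":-2.3,"rx":0.03,"ry":0.11,"rz":-0.01,"grip":60},{"tx":-2.0,"ty":-1.6,"tz":-2.6,"rx":0.03,"ry":0.11,"rz":-0.01,"grip":60},{"tx":-1.7,"ty":-1.6,"tz":-2.7,"rx":0.03,"ry":0.11,"rz":-0.01,"grip":60},{"tx":-1.4,"ty":-1.2,"tz":-2.9,"rx":0.03,"ry":0.11,"rz":-0.01,"grip":60},{"tx":-1.1,"ty":-1.2,"tz":-3.0,"rx":0.03,"ry":0.11,"rz":-0.01,"grip":60},{"tx":-0.8,"ty":-1.2,"tz":-3.0,"rx":0.03,"ry":0.11,"rz":-0.01,"grip":60},{"tx":-0.4,"ty":-1.2,"tz":-3.1,"rx":0.03,"ry":0.11,"rz":-0.01,"grip":60},{"tx":0.0,"ty":-1.2,"tz":-3.1,"rx":0.03,"ry":0.11,"rz":-0.01,"grip":60},{"tx":0.3,"ty":-1.4,"tz":-3.0,"rx":0.03,"ry":0.11,"rz":-0.01,"grip":60},{"tx":0.6,"ty":-1.5,"tz":-2.9,"rx":0.03,"ry":0.11,"rz":-0.01,"grip":60}]}}

```text
t: 0.98
eef_pos: [376.0, 260.2, 327.1]
tcp_rot: [-1.277, 0.069, 0.039]
ft_force: [0.3, -0.3, -0.6]
opening: 0.601
```

```bash
sed -i "s/print(k,dict.*/print(k,t.tolist(),r.tolist())/" h.py; python3 - <<'E'
from h import *
st()
plan(D2W(NUT+[0,0,130]),Rtool(-155),14)
E
```

```text
t 0.98 pos [376.  260.2 327.1] j [0.29 0.13 1.87 0.33 1.15 0.13] F [ 0.3 -0.3 -0.6] M [-0.25 -0.   -0.01] open 0.601
  D pos [203.4 280.  260.3] toolx ang -66.8 approach dot [ 0.284 -0.196  0.939]
# rot [ 0.378  1.55  -0.098] dist 401.5 min rows 12.91664711121074
0 [0.85, -0.32, -2.72] [0.027, 0.111, -0.007]
1 [1.15, -0.38, -2.6] [0.027, 0.111, -0.007]
2 [1.43, -0.44, -2.44] [0.027, 0.111, -0.007]
3 [1.7, -0.49, -2.26] [0.027, 0.111, -0.007]
4 [1.94, -0.54, -2.04] [0.027, 0.111, -0.007]
5 [2.16, -0.58, -1.8] [0.027, 0.111, -0.007]
6 [2.35, -0.6, -1.54] [0.027, 0.111, -0.007]
7 [2.5, -0.63, -1.24] [0.027, 0.111, -0.007]
8 [2.64, -0.64, -0.95] [0.027, 0.111, -0.007]
9 [2.72, -0.64, -0.63] [0.027, 0.111, -0.007]
10 [2.78, -0.63, -0.3] [0.027, 0.111, -0.007]
11 [2.8, -0.62, 0.02] [0.027, 0.111, -0.007]
12 [2.79, -0.6, 0.34] [0.027, 0.111, -0.007]
13 [2.73, -0.56, 0.67] [0.027, 0.111, -0.007]
end [ 504.9 -112.4  251.2]
```

Emit:
{"fn": "move_arm", "kwargs": {"rows": [{"tx":0.9,"ty":-0.3,"tz":-2.7,"rx":0.03,"ry":0.11,"rz":-0.01},{"tx":1.2,"ty":-0.4,"tz":-2.6,"rx":0.03,"ry":0.11,"rz":-0.01},{"tx":1.4,"ty":-0.4,"tz":-2.4,"rx":0.03,"ry":0.11,"rz":-0.01},{"tx":1.7,"ty":-0.5,"tz":-2.3,"rx":0.03,"ry":0.11,"rz":-0.01},{"tx":1.9,"ty":-0.5,"tz":-2.0,"rx":0.03,"ry":0.11,"rz":-0.01},{"tx":2.2,"ty":-0.6,"tz":-1.8,"rx":0.03,"ry":0.11,"rz":-0.01},{"tx":2.4,"ty":-0.6,"tz":-1.5,"rx":0.03,"ry":0.11,"rz":-0.01},{"tx":2.5,"ty":-0.6,"tz":-1.2,"rx":0.03,"ry":0.11,"rz":-0.01},{"tx":2.6,"ty":-0.6,"tz":-0.9,"rx":0.03,"ry":0.11,"rz":-0.01},{"tx":2.7,"ty":-0.6,"tz":-0.6,"rx":0.03,"ry":0.11,"rz":-0.01}]}}

```text
validation failed for argument at $.ro...
```

```bash
python3 - <<'E'
from h import *
st()
plan(D2W(NUT+[0,0,130]),Rtool(-155),4)
E
```

```text
t 0.98 pos [376.  260.2 327.1] j [0.29 0.13 1.87 0.33 1.15 0.13] F [ 0.3 -0.3 -0.6] M [-0.25 -0.   -0.01] open 0.601
  D pos [203.4 280.  260.3] toolx ang -66.8 approach dot [ 0.284 -0.196  0.939]
# rot [ 0.378  1.55  -0.098] dist 401.5 min rows 12.91664711121074
0 [2.98, -1.11, -9.52] [0.095, 0.387, -0.024]
1 [6.37, -1.82, -7.55] [0.095, 0.387, -0.024]
2 [8.75, -2.2, -4.39] [0.095, 0.387, -0.024]
3 [9.77, -2.22, -0.54] [0.095, 0.387, -0.024]
end [ 504.9 -112.4  251.1]
```

All keys, including grip, are required.

Emit:
{"fn": "move_arm", "kwargs": {"rows": [{"tx":0.9,"ty":-0.3,"tz":-2.7,"rx":0.03,"ry":0.11,"rz":-0.01,"grip":60},{"tx":1.2,"ty":-0.4,"tz":-2.6,"rx":0.03,"ry":0.11,"rz":-0.01,"grip":60},{"tx":1.4,"ty":-0.4,"tz":-2.4,"rx":0.03,"ry":0.11,"rz":-0.01,"grip":60},{"tx":1.7,"ty":-0.5,"tz":-2.3,"rx":0.03,"ry":0.11,"rz":-0.01,"grip":60},{"tx":1.9,"ty":-0.5,"tz":-2.0,"rx":0.03,"ry":0.11,"rz":-0.01,"grip":60},{"tx":2.2,"ty":-0.6,"tz":-1.8,"rx":0.03,"ry":0.11,"rz":-0.01,"grip":60},{"tx":2.4,"ty":-0.6,"tz":-1.5,"rx":0.03,"ry":0.11,"rz":-0.01,"grip":60},{"tx":2.5,"ty":-0.6,"tz":-1.2,"rx":0.03,"ry":0.11,"rz":-0.01,"grip":60},{"tx":2.6,"ty":-0.6,"tz":-0.9,"rx":0.03,"ry":0.11,"rz":-0.01,"grip":60},{"tx":2.7,"ty":-0.6,"tz":-0.6,"rx":0.03,"ry":0.11,"rz":-0.01,"grip":60}]}}

```text
t: 1.82
eef_pos: [471.9, -3.0, 271.4]
tcp_rot: [-1.203, 0.361, -1.054]
ft_force: [1.0, 0.8, 0.5]
opening: 0.599
```

```bash
python3 - <<'E'
from h import *
st()
plan(D2W(NUT+[0,0,130]),Rtool(-155),6)
E
```

```text
t 1.82 pos [471.9  -3.  271.4] j [-0.42  0.24  1.96  0.58  1.08  0.39] F [1.  0.8 0.5] M [-0.27  0.2  -0.04] open 0.599
  D pos [  7.5  77.9 309. ] toolx ang -129.3 approach dot [ 0.019 -0.071  0.997]
# rot [ 0.068  0.45  -0.029] dist 116.0 min rows 3.7484697999418035
0 [1.86, -0.47, -0.27] [0.011, 0.075, -0.005]
1 [1.87, -0.46, -0.13] [0.011, 0.075, -0.005]
2 [1.88, -0.46, 0.02] [0.011, 0.075, -0.005]
3 [1.87, -0.44, 0.17] [0.011, 0.075, -0.005]
4 [1.86, -0.43, 0.31] [0.011, 0.075, -0.005]
5 [1.84, -0.42, 0.45] [0.011, 0.075, -0.005]
end [ 504.9 -112.4  251.1]
```

Emit:
{"fn": "move_arm", "kwargs": {"rows": [{"tx":2.8,"ty":-0.6,"tz":-0.3,"rx":0.02,"ry":0.11,"rz":-0.01,"grip":60},{"tx":2.8,"ty":-0.6,"tz":0.0,"rx":0.02,"ry":0.11,"rz":0.0,"grip":60},{"tx":1.8,"ty":-0.4,"tz":0.3,"rx":0.01,"ry":0.1,"rz":0.0,"grip":60},{"tx":0,"ty":0,"tz":0,"rx":0,"ry":0,"rz":0,"grip":60},{"tx":0,"ty":0,"tz":0,"rx":0,"ry":0,"rz":0,"grip":60}]}}

```text
t: 2.23
eef_pos: [497.3, -72.3, 257.1]
tcp_rot: [-1.285, 0.455, -1.382]
ft_force: [0.8, 0.7, -0.2]
opening: 0.6
```

```bash
python3 - <<'E'
from h import *
st()
plan(D2W(NUT+[0,0,130]),Rtool(-155),4)
shot('wrist','1')
E
```

```text
t 2.23 pos [497.3 -72.3 257.1] j [-0.54  0.31  1.9   0.6   1.09  0.58] F [ 0.8  0.7 -0.2] M [-0.29  0.29  0.03] open 0.6
  D pos [-43.8  24.6 322.1] toolx ang -147.3 approach dot [-0.008 -0.029  1.   ]
# rot [ 0.021  0.135 -0.021] dist 41.3 min rows 1.124124466656716
0 [0.98, -0.3, 0.09] [0.005, 0.034, -0.005]
1 [0.98, -0.3, 0.12] [0.005, 0.034, -0.005]
2 [0.98, -0.29, 0.16] [0.005, 0.034, -0.005]
3 [0.97, -0.29, 0.19] [0.005, 0.034, -0.005]
end [ 504.9 -112.4  251.2]
```

View pics/wrist1.png

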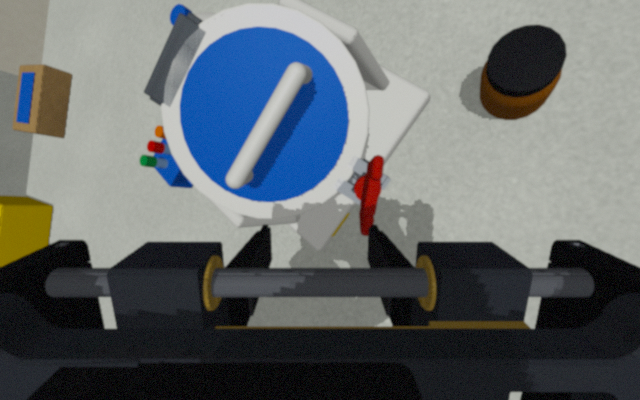

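```bash
cat >> h.py <<'E'
def redpts(n,tag,guess,rad=70):
    c,im,d=load(n,tag); hsv=cv2.cvtColor(im,cv2.COLOR_BGR2HSV)
    vv,uu=np.mgrid[:400,:640]; P=unproj(c,uu,vv,d)
    r=((hsv[...,0]<8)|(hsv[...,0]>172))&(hsv[...,1]>110)&(hsv[...,2]>40)&(d>0)&(np.linalg.norm(P-guess,axis=-1)<rad)
    return r,P[r],(P[r]-O)@RD
E
python3 - <<'E'
from h import *
r,P,X=redpts('wrist','1',D2W(NUT))
print(len(X),np.percentile(X,[1,50,99],axis=0).round(1))
W=X[X[:,2]>212]
q=cv2.fitLine(W[:,:2].astype(np.float32),cv2.DIST_HUBER,0,.01,.01).ravel(); print(len(W),np.degrees(np.arctan2(q[1],q[0])),q.round(2), np.percentile(W,[1,50,99],axis=0).round(1))
# top-face points
W=X[X[:,2]>217]
rc=cv2.minAreaRect(W[:,:2].astype(np.float32)); print(len(W),rc)
E
```

```text
1266 [[-92.9 -32.3 178.9]
 [-75.   -1.8 212.1]
 [-61.8  29.3 218. ]]
649 -64.612816 [  0.43  -0.9  -77.38  -3.28] [[-93.8 -32.5 212. ]
 [-77.6  -4.1 213.5]
 [-62.2  29.1 218.3]]
80 ((-78.29736328125, -2.7729358673095703), (7.056822299957275, 53.393882751464844), 25.935379028320312)
```

```bash
sed -i 's/^NUT=np.array(\[-75.,0,203.3\])/NUT=np.array([-76.,-1,203.5])/' h.py; python3 - <<'E'
from h import *
st()
a=D2W(NUT+[0,0,60]); plan(a,Rtool(-155),4)
plan(D2W(NUT+[0,0,3]),Rtool(-155),3,a,Rtool(-155))
E
```

```text
t 2.28 pos [497.1 -71.5 257.4] j [-0.54  0.31  1.9   0.6   1.09  0.58] F [0.1 0.  0. ] M [-0.34  0.25 -0.02] open 0.601
  D pos [-43.1  25.1 322.1] toolx ang -147.2 approach dot [-0.008 -0.029  1.   ]
# rot [ 0.022  0.137 -0.021] dist 72.1 min rows 1.7580201773192807
0 [1.08, 1.44, 0.13] [0.005, 0.034, -0.005]
1 [1.06, 1.44, 0.16] [0.005, 0.034, -0.005]
2 [1.05, 1.45, 0.19] [0.005, 0.034, -0.005]
3 [1.04, 1.46, 0.22] [0.005, 0.034, -0.005]
end [520.8 -82.3 190.2]
# rot [0. 0. 0.] dist 57.0 min rows 1.3902439024390243
0 [0.0, 1.9, 0.0] [0.0, 0.0, 0.0]
1 [-0.0, 1.9, -0.0] [0.0, 0.0, 0.0]
2 [0.0, 1.9, -0.0] [0.0, 0.0, 0.0]
end [533.4 -56.7 140.8]
```

Emit:
{"fn": "move_arm", "kwargs": {"rows": [{"tx":1.1,"ty":0.7,"tz":0.1,"rx":0.01,"ry":0.03,"rz":-0.01,"grip":60},{"tx":1.1,"ty":1.4,"tz":0.2,"rx":0.0,"ry":0.04,"rz":-0.01,"grip":60},{"tx":1.0,"ty":1.4,"tz":0.2,"rx":0.01,"ry":0.03,"rz":0,"grip":60},{"tx":1.0,"ty":1.4,"tz":0.2,"rx":0,"ry":0.04,"rz":0,"grip":60},{"tx":0,"ty":0,"tz":0,"rx":0,"ry":0,"rz":0,"grip":60},{"tx":0,"ty":0,"tz":0,"rx":0,"ry":0,"rz":0,"grip":60}]}}

```text
t: 2.78
eef_pos: [519.2, -85.7, 198.4]
tcp_rot: [-1.334, 0.472, -1.535]
ft_force: [-0.4, 0.7, 0.2]
opening: 0.598
```

```bash
python3 - <<'E'
from h import *
st()
plan(D2W(NUT+[0,0,3]),Rtool(-155),3)
shot('wrist','2')
r,P,X=redpts('wrist','2',D2W(NUT))
W=X[X[:,2]>212]
q=cv2.fitLine(W[:,:2].astype(np.float32),cv2.DIST_HUBER,0,.01,.01).ravel(); print(len(W),np.degrees(np.arctan2(q[1],q[0])),q.round(2), np.percentile(W,[1,50,99],axis=0).round(1))
E
```

```text
t 2.78 pos [519.2 -85.7 198.4] j [-0.54  0.41  1.93  0.65  0.96  0.63] F [-0.4  0.7  0.2] M [-0.26  0.33 -0.  ] open 0.598
  D pos [-75.2  -1.1 272.5] toolx ang -155.1 approach dot [-0.001 -0.002  1.   ]
# rot [ 0.002 -0.002 -0.002] dist 66.0 min rows 1.610289254236752
0 [0.03, 2.2, -0.01] [0.001, -0.001, -0.001]
1 [0.02, 2.2, -0.01] [0.001, -0.001, -0.001]
2 [0.03, 2.2, -0.01] [0.001, -0.001, -0.001]
end [533.4 -56.7 140.8]
979 -64.10697 [  0.44  -0.9  -78.08  -3.82] [[-95.3 -33.  212. ]
 [-77.7  -4.2 213.6]
 [-62.7  28.6 218.2]]
```

View pics/wrist2.png

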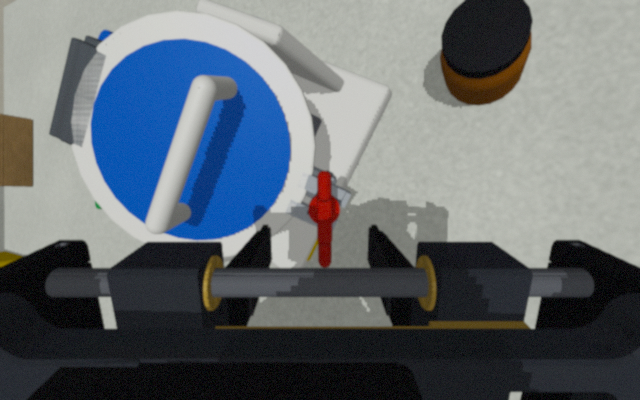

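Emit:
{"fn": "move_arm", "kwargs": {"rows": [{"tx":0.2,"ty":2.0,"tz":0,"rx":0,"ry":0,"rz":0,"grip":60},{"tx":0.1,"ty":2.0,"tz":0,"rx":0,"ry":0,"rz":0,"grip":60},{"tx":0,"ty":1.5,"tz":0,"rx":0,"ry":0,"rz":0,"grip":60},{"tx":0,"ty":1.2,"tz":0,"rx":0,"ry":0,"rz":0,"grip":60},{"tx":0,"ty":0,"tz":0,"rx":0,"ry":0,"rz":0,"grip":60},{"tx":0,"ty":0,"tz":0,"rx":0,"ry":0,"rz":0,"grip":60}]}}

```text
t: 3.33
eef_pos: [534.4, -59.0, 139.6]
tcp_rot: [-1.333, 0.472, -1.536]
ft_force: [-0.3, -0.2, 0.1]
opening: 0.603
```

```bash
python3 - <<'E'
from h import *
st()
shot('wrist','3')
E
```

```text
t 3.33 pos [534.4 -59.  139.6] j [-0.48  0.51  1.97  0.75  0.83  0.56] F [-0.3 -0.2  0.1] M [-0.31  0.27  0.  ] open 0.603
  D pos [-78.   -2.9 206.2] toolx ang -155.2 approach dot [-0.001 -0.001  1.   ]
```

View pics/wrist3.png

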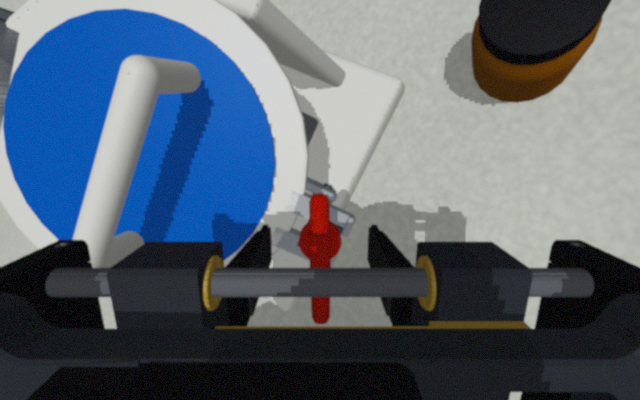

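Emit:
{"fn": "move_arm", "kwargs": {"rows": [{"tx":0,"ty":0,"tz":0,"rx":0,"ry":0,"rz":0,"grip":5},{"tx":0,"ty":0,"tz":0,"rx":0,"ry":0,"rz":0,"grip":5},{"tx":0,"ty":0,"tz":0,"rx":0,"ry":0,"rz":0,"grip":5},{"tx":0,"ty":0,"tz":0,"rx":0,"ry":0,"rz":0,"grip":5},{"tx":0,"ty":0,"tz":0,"rx":0,"ry":0,"rz":0,"grip":5},{"tx":0,"ty":0,"tz":0,"rx":0,"ry":0,"rz":0,"grip":5}]}}

```text
t: 3.88
eef_pos: [534.4, -59.4, 139.1]
tcp_rot: [-1.334, 0.472, -1.538]
ft_force: [0.1, -0.1, 1.0]
opening: 0.23
```

```bash
python3 - <<'E'
from h import *
st()
E
```

```text
t 3.88 pos [534.4 -59.4 139.1] j [-0.48  0.51  1.97  0.75  0.83  0.56] F [ 0.1 -0.1  1. ] M [-0.24  0.28  0.01] open 0.23
  D pos [-78.6  -3.1 206. ] toolx ang -155.3 approach dot [-0.001 -0.     1.   ]
```

Still closing slowly (opening 0.23); wing should stop it at about 0.115.

Emit:
{"fn": "move_arm", "kwargs": {"rows": [{"tx":0,"ty":0,"tz":0,"rx":0,"ry":0,"rz":0,"grip":5},{"tx":0,"ty":0,"tz":0,"rx":0,"ry":0,"rz":0,"grip":5},{"tx":0,"ty":0,"tz":0,"rx":0,"ry":0,"rz":0,"grip":5},{"tx":0,"ty":0,"tz":0,"rx":0,"ry":0,"rz":0,"grip":5}]}}

```text
t: 4.22
eef_pos: [534.3, -59.2, 139.0]
tcp_rot: [-1.334, 0.472, -1.538]
ft_force: [0.1, -0.3, 0.5]
opening: 0.112
```

```bash
python3 - <<'E'
from h import *
st()
E
```

```text
t 4.22 pos [534.3 -59.2 139. ] j [-0.48  0.51  1.97  0.75  0.83  0.56] F [ 0.1 -0.3  0.5] M [-0.1   0.37  0.14] open 0.112
  D pos [-78.5  -2.9 205.8] toolx ang -155.3 approach dot [-0.001 -0.001  1.   ]
```

Emit:
{"fn": "move_arm", "kwargs": {"rows": [{"tx":0,"ty":-0.02,"tz":0,"rx":0,"ry":-0.1,"rz":0,"grip":5},{"tx":0,"ty":-0.02,"tz":0,"rx":0,"ry":-0.1,"rz":0,"grip":5},{"tx":0,"ty":-0.02,"tz":0,"rx":0,"ry":-0.1,"rz":0,"grip":5},{"tx":0,"ty":-0.02,"tz":0,"rx":0,"ry":-0.1,"rz":0,"grip":5},{"tx":0,"ty":-0.02,"tz":0,"rx":0,"ry":-0.1,"rz":0,"grip":5},{"tx":0,"ty":0,"tz":0,"rx":0,"ry":0,"rz":0,"grip":5},{"tx":0,"ty":0,"tz":0,"rx":0,"ry":0,"rz":0,"grip":5}]}}

```text
t: 4.8
eef_pos: [533.9, -59.4, 139.9]
tcp_rot: [-1.137, 0.306, -1.03]
ft_force: [-2.5, 2.1, 2.9]
opening: 0.113
```

```bash
cat >> h.py <<'E'
def st2():
    st(); s=env.state(); _,R=pose(); print('  F tool',(R.T@s['ft_force']).round(1),'F D',(RD.T@s['ft_force']).round(1),'M tool',(R.T@s['moment']).round(2))
E
python3 - <<'E'
from h import *
st2()
E
```

```text
t 4.8 pos [533.9 -59.4 139.9] j [-0.48  0.51  1.97  0.75  0.83  0.06] F [-2.5  2.1  2.9] M [0.43 0.38 0.32] open 0.113
  D pos [-78.4  -2.7 206.8] toolx ang -126.8 approach dot [-0.001 -0.001  1.   ]
  F tool [-3.8 -2.1 -0.2] F D [2.1 3.1 2.1] M tool [-0.19 -0.01  0.63]
```

Emit:
{"fn": "move_arm", "kwargs": {"rows": [{"tx":-0.1,"ty":-0.02,"tz":0,"rx":0,"ry":-0.1,"rz":0,"grip":5},{"tx":0,"ty":-0.02,"tz":0,"rx":0,"ry":-0.1,"rz":0,"grip":5},{"tx":0,"ty":-0.02,"tz":0,"rx":0,"ry":-0.1,"rz":0,"grip":5},{"tx":0,"ty":-0.02,"tz":0,"rx":0,"ry":-0.1,"rz":0,"grip":5},{"tx":0,"ty":-0.02,"tz":0,"rx":0,"ry":-0.1,"rz":0,"grip":5},{"tx":0,"ty":-0.02,"tz":0,"rx":0,"ry":-0.1,"rz":0,"grip":5},{"tx":0,"ty":-0.02,"tz":0,"rx":0,"ry":-0.1,"rz":0,"grip":5},{"tx":0,"ty":0,"tz":0,"rx":0,"ry":0,"rz":0,"grip":5}]}}

```text
t: 5.47
eef_pos: [533.0, -59.4, 141.3]
tcp_rot: [-1.047, -0.03, -0.402]
ft_force: [-3.2, 2.1, 2.2]
opening: 0.111
```

```bash
python3 - <<'E'
from h import *
st2()
E
```

```text
t 5.47 pos [533.  -59.4 141.3] j [-0.48  0.51  1.97  0.74  0.83 -0.64] F [-3.2  2.1  2.2] M [0.25 0.6  0.4 ] open 0.111
  D pos [-78.   -1.8 208.2] toolx ang -86.4 approach dot [-0.001 -0.001  1.   ]
  F tool [-3.7 -1.6  1.8] F D [1.5 3.8 1.6] M tool [ 0.01 -0.02  0.76]
```

Emit:
{"fn": "move_arm", "kwargs": {"rows": [{"tx":-0.1,"ty":-0.02,"tz":0,"rx":0,"ry":-0.1,"rz":0,"grip":5},{"tx":0,"ty":-0.02,"tz":0,"rx":0,"ry":-0.1,"rz":0,"grip":5},{"tx":0,"ty":-0.02,"tz":0,"rx":0,"ry":-0.1,"rz":0,"grip":5},{"tx":0,"ty":-0.02,"tz":0,"rx":0,"ry":-0.1,"rz":0,"grip":5},{"tx":0,"ty":-0.02,"tz":0,"rx":0,"ry":-0.1,"rz":0,"grip":5},{"tx":0,"ty":-0.02,"tz":0,"rx":0,"ry":-0.1,"rz":0,"grip":5},{"tx":0,"ty":-0.02,"tz":0,"rx":0,"ry":-0.1,"rz":0,"grip":5},{"tx":0,"ty":-0.02,"tz":0,"rx":0,"ry":-0.1,"rz":0,"grip":5},{"tx":0,"ty":0,"tz":0,"rx":0,"ry":0,"rz":0,"grip":5}]}}

```text
t: 6.22
eef_pos: [531.7, -59.9, 142.5]
tcp_rot: [-1.21, -0.388, 0.332]
ft_force: [-3.5, -0.1, 1.1]
opening: 0.113
```

```bash
python3 - <<'E'
from h import *
st2()
E
```

```text
t 6.22 pos [531.7 -59.9 142.5] j [-0.48  0.5   1.97  0.74  0.83 -1.44] F [-3.5 -0.1  1.1] M [-0.2   0.73  0.43] open 0.113
  D pos [-78.3  -0.9 209.7] toolx ang -40.7 approach dot [-0.    -0.001  1.   ]
  F tool [-2.6 -1.7  1.8] F D [-0.8  3.1  1.7] M tool [ 0.2  -0.09  0.84]
```

Emit:
{"fn": "move_arm", "kwargs": {"rows": [{"tx":0,"ty":-0.02,"tz":0,"rx":0,"ry":-0.1,"rz":0,"grip":5},{"tx":0,"ty":-0.02,"tz":0,"rx":0,"ry":-0.1,"rz":0,"grip":5},{"tx":0,"ty":-0.02,"tz":0,"rx":0,"ry":-0.1,"rz":0,"grip":5},{"tx":0,"ty":-0.02,"tz":0,"rx":0,"ry":-0.1,"rz":0,"grip":5},{"tx":0,"ty":-0.02,"tz":0,"rx":0,"ry":-0.1,"rz":0,"grip":5},{"tx":0,"ty":-0.02,"tz":0,"rx":0,"ry":-0.1,"rz":0,"grip":5},{"tx":0,"ty":-0.02,"tz":0,"rx":0,"ry":-0.06,"rz":0,"grip":5},{"tx":0,"ty":0,"tz":0,"rx":0,"ry":0,"rz":0,"grip":5},{"tx":0,"ty":0,"tz":0,"rx":0,"ry":0,"rz":0,"grip":5}]}}

```text
t: 6.97
eef_pos: [531.1, -60.6, 143.5]
tcp_rot: [-1.536, -0.522, 1.048]
ft_force: [-6.3, -0.9, 0.7]
opening: 0.115
```

```bash
python3 - <<'E'
from h import *
st2()
E
```

```text
t 6.97 pos [531.1 -60.6 143.5] j [-0.48  0.5   1.97  0.74  0.84 -2.09] F [-6.3 -0.9  0.7] M [-0.45  1.04  0.51] open 0.115
  D pos [-78.5  -0.7 211.1] toolx ang -3.3 approach dot [ 0.    -0.002  1.   ]
  F tool [-3.1 -2.4  5.1] F D [-2.8  5.3  2.4] M tool [ 0.84 -0.07  0.92]
```

Emit:
{"fn": "move_arm", "kwargs": {"rows": [{"tx":0,"ty":-0.02,"tz":0.1,"rx":0,"ry":-0.06,"rz":0,"grip":5},{"tx":0,"ty":0,"tz":0,"rx":0,"ry":-0.04,"rz":0,"grip":5},{"tx":0,"ty":0,"tz":0,"rx":0,"ry":0,"rz":0,"grip":5},{"tx":0,"ty":0,"tz":0,"rx":0,"ry":0,"rz":0,"grip":5}]}}

```text
t: 7.3
eef_pos: [530.8, -60.6, 143.8]
tcp_rot: [-1.596, -0.523, 1.164]
ft_force: [-2.0, -3.3, -3.5]
opening: 0.114
```

```bash
python3 - <<'E'
from h import *
st2()
shot('top','4');shot('scene','4')
im=cv2.imread('pics/scene4.png'); cv2.imwrite('pics/scene4z.png',cv2.resize(im[120:270,190:430],(800,500),interpolation=cv2.INTER_CUBIC))
E
```

```text
t 7.3 pos [530.8 -60.6 143.8] j [-0.48  0.5   1.97  0.74  0.83 -2.19] F [-2.  -3.3 -3.5] M [-0.94  1.01 -0.43] open 0.114
  D pos [-78.5  -0.4 211.3] toolx ang 2.5 approach dot [ 0. -0.  1.]
  F tool [-5.1  1.1  0.6] F D [-5.1  0.4 -1.1] M tool [0.27 0.62 1.28]
```

View pics/scene4z.png

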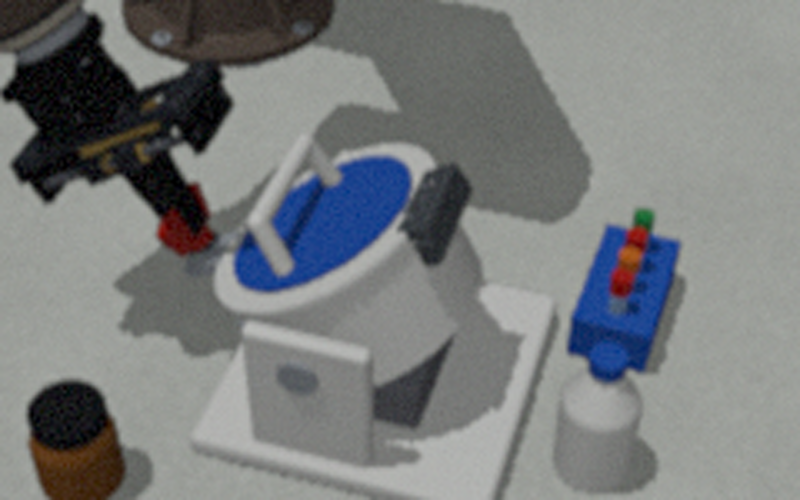

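```bash
cat > kin.py <<'E'
from h import *
from scipy.optimize import least_squares
C=np.array([[-1,0,0],[0,0,1],[0,1,0]],float).T
C=np.stack([[-1,0,0],[0,0,1],[0,1,0]],1).astype(float)
def Rz(a): return Ro.from_euler('z',a).as_matrix()
def Ry(a): return Ro.from_euler('y',a).as_matrix()
def fk(j,k):
    a,h,L1,e,L2,Lt=k
    R1=Rz(j[0]); p=R1@np.array([a,0,0])+[0,0,h]
    R2=R1@Ry(j[1]); p=p+R2@[0,0,L1]
    R3=R2@Ry(j[2]); p=p+R3@[e,0,L2]
    R=R3@Rz(j[3])@Ry(j[4])@Rz(j[5])@C
    return p+R[:,1]*Lt,R
S=[([1.0374,.4916,1.5595,0,1.0917,-.1056],[259.2,568.5,233.05]),
([.29,.13,1.87,.33,1.15,.13],[376,260.2,327.1]),([-.42,.24,1.96,.58,1.08,.39],[471.9,-3,271.4]),([-.54,.31,1.9,.6,1.09,.58],[497.1,-71.5,257.4]),
([-.54,.41,1.93,.65,.96,.63],[519.2,-85.7,198.4]),([-.48,.51,1.97,.75,.83,.56],[534.4,-59,139.6])]
s=env.state(); S.append((s['joints'],s['eef_pos']))
f=lambda k:np.concatenate([fk(j,k)[0]-p for j,p in S]+[np.array(k[[0,3]])*.02])
K=least_squares(f,[0,300,400,0,400,200],x_scale=100).x
def ik(p,R,j0):
    def g(j):
        P,Q=fk(j,K); return np.r_[(P-p)/100,Ro.from_matrix(Q.T@R).as_rotvec()]
    r=least_squares(g,j0); return r.x,np.abs(r.fun).max()
E
python3 - <<'E'
from kin import *
print(K.round(0), f(K)[:-2].round(1).tolist())
R=fk(s['joints'],K)[1]; print(Ro.from_matrix(R.T@rpy(s['tcp_rot'])).as_rotvec().round(3))
j=np.array(s['joints']); p0,R0=pose(); piv=p0+R0[:,1]*119
for fl in (0,1):
  j=np.array(s['joints']); 
  if fl: j[5]+=np.pi
  for d in np.arange(0,1.01,.1):
    Q=Ro.from_rotvec(-d*uy).as_matrix(); Rt=Q@R0
    if fl: Rt=Rt@Ro.from_rotvec([0,np.pi,0]).as_matrix()
    p=piv+Q@(p0-piv); j,e=ik(p,Rt,j); print(d.round(1),p.round(0),j.round(2),e.round(3))
E
```

```text
[-27. 328. 569.  10. 432. 393.] [55.7, -35.2, -5.9, 12.2, -22.9, -0.1, -1.4, 1.2, 2.6, -0.2, 3.3, 6.6, -1.6, 2.9, 1.9, 3.5, 2.1, -2.6, 3.1, 3.3, -2.6]
[-0. -0. -0.]
0.0 [531. -61. 144.] [-0.49  0.49  1.98  0.73  0.84 -2.2 ] 0.0
0.1 [526. -70. 137.] [-0.58  0.54  1.99  0.83  0.9  -2.36] 0.0
0.2 [522. -78. 130.] [-0.65  0.6   1.99  0.91  0.97 -2.51] 0.0
0.3 [519. -85. 122.] [-0.72  0.67  1.98  0.96  1.04 -2.63] 0.0
0.4 [515. -92. 113.] [-0.78  0.74  1.96  1.    1.12 -2.73] 0.0
0.5 [512. -98. 103.] [-0.83  0.83  1.94  1.02  1.19 -2.81] 0.0
0.6 [ 510. -103.   92.] [-0.87  0.91  1.91  1.04  1.27 -2.88] 0.0
0.7 [ 508. -108.   81.] [-0.91  1.    1.87  1.05  1.35 -2.94] 0.0
0.8 [ 506. -111.   70.] [-0.93  1.09  1.82  1.06  1.43 -2.98] 0.0
0.9 [ 505. -113.   58.] [-0.95  1.18  1.77  1.06  1.51 -3.02] 0.0
1.0 [ 505. -114.   46.] [-0.95  1.27  1.71  1.07  1.6  -3.05] 0.0
0.0 [531. -61. 144.] [-0.49  0.49  1.98  0.73  0.84  0.94] 0.0
0.1 [526. -70. 137.] [-0.58  0.54  1.99  0.83  0.9   0.78] 0.0
0.2 [522. -78. 130.] [-0.65  0.6   1.99  0.91  0.97  0.63] 0.0
0.3 [519. -85. 122.] [-0.72  0.67  1.98  0.96  1.04  0.52] 0.0
0.4 [515. -92. 113.] [-0.78  0.74  1.96  1.    1.12  0.42] 0.0
0.5 [512. -98. 103.] [-0.83  0.83  1.94  1.02  1.19  0.33] 0.0
0.6 [ 510. -103.   92.] [-0.87  0.91  1.91  1.04  1.27  0.26] 0.0
0.7 [ 508. -108.   81.] [-0.91  1.    1.87  1.05  1.35  0.21] 0.0
0.8 [ 506. -111.   70.] [-0.93  1.09  1.82  1.06  1.43  0.16] 0.0
0.9 [ 505. -113.   58.] [-0.95  1.18  1.77  1.06  1.51  0.12] 0.0
1.0 [ 505. -114.   46.] [-0.95  1.27  1.71  1.07  1.6   0.09] 0.0
```

Emit:
{"fn": "move_arm", "kwargs": {"rows": [{"tx":0,"ty":0,"tz":0,"rx":0,"ry":0.02,"rz":0,"grip":60},{"tx":0,"ty":0,"tz":0,"rx":0,"ry":0,"rz":0,"grip":60},{"tx":0,"ty":0,"tz":0,"rx":0,"ry":0,"rz":0,"grip":60},{"tx":0,"ty":0,"tz":0,"rx":0,"ry":0,"rz":0,"grip":60},{"tx":0,"ty":-1.0,"tz":0,"rx":0,"ry":0,"rz":0,"grip":60},{"tx":0,"ty":-1.5,"tz":0,"rx":0,"ry":0,"rz":0,"grip":60},{"tx":0,"ty":-2.0,"tz":0,"rx":0,"ry":0,"rz":0,"grip":60},{"tx":0,"ty":-1.0,"tz":0,"rx":0,"ry":0,"rz":0,"grip":60},{"tx":0,"ty":0,"tz":0,"rx":0,"ry":0,"rz":0,"grip":60}]}}

```text
t: 8.15
eef_pos: [519.1, -86.0, 193.8]
tcp_rot: [-1.592, -0.523, 1.15]
ft_force: [0.1, 1.5, 0.6]
opening: 0.592
```

```bash
python3 - <<'E'
from h import *
st2()
shot('wrist','5')
r,P,X=redpts('wrist','5',D2W(NUT))
print(np.percentile(X,[1,50,99],axis=0).round(1))
W=X[X[:,2]>216]
q=cv2.fitLine(W[:,:2].astype(np.float32),cv2.DIST_HUBER,0,.01,.01).ravel(); print(len(W),np.degrees(np.arctan2(q[1],q[0])),q.round(2), np.percentile(W,[1,50,99],axis=0).round(1))
E
```

```text
t 8.15 pos [519.1 -86.  193.8] j [-0.54  0.42  1.93  0.66  0.95 -2.12] F [0.1 1.5 0.6] M [-0.31  0.09 -0.01] open 0.592
  D pos [-77.8  -1.1 268.6] toolx ang 1.8 approach dot [-0.     0.003  1.   ]
  F tool [1.5 0.1 0.5] F D [ 1.5  0.6 -0.1] M tool [-0.04 -0.02  0.32]
[[-90.  -31.6 186. ]
 [-79.2   2.3 217.8]
 [-68.   34.8 223.5]]
1256 89.92243 [  0.     1.   -79.02   3.12] [[-83.8 -31.9 216.3]
 [-79.    3.9 218.3]
 [-73.9  34.4 223.6]]
```

View pics/wrist5.png

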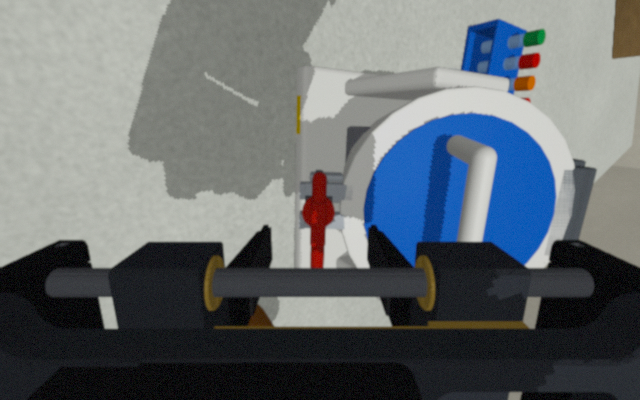

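Emit:
{"fn": "move_arm", "kwargs": {"rows": [{"tx":0,"ty":0,"tz":0,"rx":0,"ry":0.12,"rz":0,"grip":60},{"tx":0,"ty":0,"tz":0,"rx":0,"ry":0.12,"rz":0,"grip":60},{"tx":0,"ty":0,"tz":0,"rx":0,"ry":0.12,"rz":0,"grip":60},{"tx":0,"ty":0,"tz":0,"rx":0,"ry":0.12,"rz":0,"grip":60},{"tx":0,"ty":0,"tz":0,"rx":0,"ry":0.12,"rz":0,"grip":60},{"tx":0,"ty":0,"tz":0,"rx":0,"ry":0.12,"rz":0,"grip":60},{"tx":0,"ty":0,"tz":0,"rx":0,"ry":0.12,"rz":0,"grip":60},{"tx":0,"ty":0,"tz":0,"rx":0,"ry":0.12,"rz":0,"grip":60},{"tx":0,"ty":0,"tz":0,"rx":0,"ry":0.12,"rz":0,"grip":60},{"tx":0,"ty":0,"tz":0,"rx":0,"ry":0.12,"rz":0,"grip":60}]}}

```text
t: 9.03
eef_pos: [518.6, -84.4, 190.9]
tcp_rot: [-1.08, -0.192, -0.11]
ft_force: [0.2, 1.1, -0.4]
opening: 0.601
```

Emit:
{"fn": "move_arm", "kwargs": {"rows": [{"tx":0,"ty":0,"tz":0,"rx":0,"ry":0.12,"rz":0,"grip":60},{"tx":0,"ty":0,"tz":0,"rx":0,"ry":0.12,"rz":0,"grip":60},{"tx":0,"ty":0,"tz":0,"rx":0,"ry":0.12,"rz":0,"grip":60},{"tx":0,"ty":0,"tz":0,"rx":0,"ry":0.12,"rz":0,"grip":60},{"tx":0,"ty":0,"tz":0,"rx":0,"ry":0.12,"rz":0,"grip":60},{"tx":0,"ty":0,"tz":0,"rx":0,"ry":0.12,"rz":0,"grip":60},{"tx":0,"ty":0,"tz":0,"rx":0,"ry":0.12,"rz":0,"grip":60},{"tx":0,"ty":0,"tz":0,"rx":0,"ry":0.12,"rz":0,"grip":60},{"tx":0,"ty":0,"tz":0,"rx":0,"ry":0.12,"rz":0,"grip":60},{"tx":0,"ty":0,"tz":0,"rx":0,"ry":0.12,"rz":0,"grip":60}]}}

```text
t: 9.87
eef_pos: [518.6, -84.4, 190.9]
tcp_rot: [-1.191, 0.37, -1.189]
ft_force: [0.0, 0.2, 0.0]
opening: 0.601
```

Emit:
{"fn": "move_arm", "kwargs": {"rows": [{"tx":0,"ty":0,"tz":0,"rx":0,"ry":0.12,"rz":0,"grip":60},{"tx":0,"ty":0,"tz":0,"rx":0,"ry":0.12,"rz":0,"grip":60},{"tx":0,"ty":0,"tz":0,"rx":0,"ry":0.12,"rz":0,"grip":60},{"tx":0,"ty":0,"tz":0,"rx":0,"ry":0.12,"rz":0,"grip":60},{"tx":0,"ty":0,"tz":0,"rx":0,"ry":0.12,"rz":0,"grip":60},{"tx":0,"ty":0,"tz":0,"rx":0,"ry":0.12,"rz":0,"grip":60},{"tx":0,"ty":0,"tz":0,"rx":0,"ry":0.05,"rz":0,"grip":60},{"tx":0,"ty":0,"tz":0,"rx":0,"ry":0,"rz":0,"grip":60},{"tx":0,"ty":0,"tz":0,"rx":0,"ry":0,"rz":0,"grip":60}]}}

```text
t: 10.62
eef_pos: [518.6, -84.5, 191.2]
tcp_rot: [-1.57, 0.524, -2.023]
ft_force: [-0.1, 0.2, -0.1]
opening: 0.596
```

```bash
python3 - <<'E'
from h import *
st2()
shot('wrist','6')
r,P,X=redpts('wrist','6',D2W(NUT))
W=X[X[:,2]>216]
q=cv2.fitLine(W[:,:2].astype(np.float32),cv2.DIST_HUBER,0,.01,.01).ravel(); print(len(W),np.degrees(np.arctan2(q[1],q[0])),q.round(2), np.percentile(W,[1,50,99],axis=0).round(1))
plan(D2W([-78.5,-.3,211]),Rtool(-180),3)
E
```

```text
t 10.62 pos [518.6 -84.5 191.2] j [-0.54  0.42  1.94  0.66  0.95  1.05] F [-0.1  0.2 -0.1] M [-0.28  0.29  0.02] open 0.596
  D pos [-78.1  -0.  265.8] toolx ang -179.8 approach dot [-0.001 -0.001  1.   ]
  F tool [ 0.   0.2 -0.2] F D [-0.   0.2 -0.2] M tool [-0.13  0.05 -0.37]
1298 89.71543 [  0.     1.   -79.14  -5.55] [[-84.3 -36.9 216.2]
 [-79.   -6.4 218.3]
 [-74.1  29.9 223.5]]
# rot [ 0.001  0.004 -0.001] dist 55.0 min rows 1.3403151712779064
0 [0.02, 1.83, 0.01] [0.0, 0.001, -0.0]
1 [0.01, 1.83, 0.01] [0.0, 0.001, -0.0]
2 [0.02, 1.84, 0.01] [0.0, 0.001, -0.0]
end [530.8 -60.4 143.4]
```

View pics/wrist6.png

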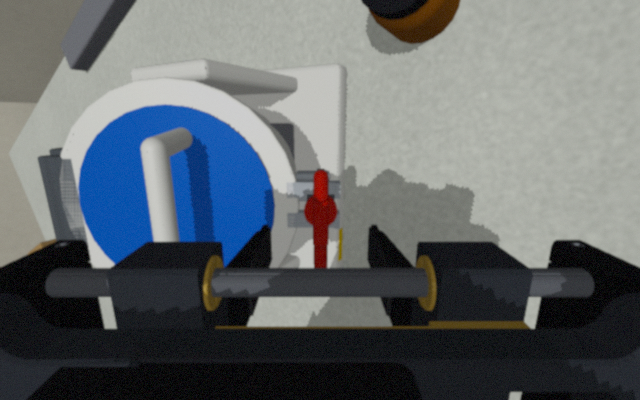

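Emit:
{"fn": "move_arm", "kwargs": {"rows": [{"tx":0,"ty":1.5,"tz":0,"rx":0,"ry":0,"rz":0,"grip":40},{"tx":0,"ty":1.5,"tz":0,"rx":0,"ry":0,"rz":0,"grip":40},{"tx":0,"ty":1.5,"tz":0,"rx":0,"ry":0,"rz":0,"grip":40},{"tx":0,"ty":1.0,"tz":0,"rx":0,"ry":0,"rz":0,"grip":40},{"tx":0,"ty":0,"tz":0,"rx":0,"ry":0,"rz":0,"grip":5},{"tx":0,"ty":0,"tz":0,"rx":0,"ry":0,"rz":0,"grip":5},{"tx":0,"ty":0,"tz":0,"rx":0,"ry":0,"rz":0,"grip":5},{"tx":0,"ty":0,"tz":0,"rx":0,"ry":0,"rz":0,"grip":5},{"tx":0,"ty":0,"tz":0,"rx":0,"ry":0,"rz":0,"grip":5},{"tx":0,"ty":0,"tz":0,"rx":0,"ry":0,"rz":0,"grip":5}]}}

```text
t: 11.5
eef_pos: [530.8, -60.9, 144.4]
tcp_rot: [-1.569, 0.523, -2.025]
ft_force: [-3.2, -4.5, 0.3]
opening: 0.118
```

```bash
python3 - <<'E'
from h import *
st2()
E
```

```text
t 11.5 pos [530.8 -60.9 144.4] j [-0.48  0.5   1.97  0.74  0.83  0.99] F [-3.2 -4.5  0.3] M [-0.96  0.68 -0.03] open 0.118
  D pos [-78.4  -0.5 212. ] toolx ang -179.9 approach dot [0.    0.001 1.   ]
  F tool [ 4.5 -3.  -0.9] F D [-4.5  0.9  3. ] M tool [-0.15  0.12 -1.16]
```

Emit:
{"fn": "move_arm", "kwargs": {"rows": [{"tx":1.2,"ty":0.06,"tz":0,"rx":0,"ry":0,"rz":0.1,"grip":5},{"tx":1.2,"ty":0.06,"tz":0,"rx":0,"ry":0,"rz":0.1,"grip":5},{"tx":1.2,"ty":0.06,"tz":0,"rx":0,"ry":0,"rz":0.1,"grip":5},{"tx":0,"ty":0,"tz":0,"rx":0,"ry":0,"rz":0,"grip":5}]}}

```text
t: 11.83
eef_pos: [517.7, -87.6, 120.0]
tcp_rot: [-1.573, 0.831, -2.031]
ft_force: [-3.9, -5.1, 4.0]
opening: 0.117
```

```bash
python3 - <<'E'
from h import *
st2()
E
```

```text
t 11.83 pos [517.7 -87.6 120. ] j [-0.66  0.62  2.02  1.01  1.02  0.58] F [-3.9 -5.1  4. ] M [-0.18  0.42  0.17] open 0.117
  D pos [-116.5   -0.6  205.8] toolx ang 179.8 approach dot [-0.302  0.001  0.953]
  F tool [ 1.3 -7.4 -1.3] F D [-3.4  1.3  6.6] M tool [-0.33  0.11 -0.35]
```

Emit:
{"fn": "move_arm", "kwargs": {"rows": [{"tx":1.2,"ty":0.0,"tz":0,"rx":0,"ry":0,"rz":0.1,"grip":5},{"tx":1.2,"ty":0.05,"tz":0,"rx":0,"ry":0,"rz":0.1,"grip":5},{"tx":1.2,"ty":0.05,"tz":0,"rx":0,"ry":0,"rz":0.1,"grip":5},{"tx":1.2,"ty":0.05,"tz":0,"rx":0,"ry":0,"rz":0.1,"grip":5},{"tx":0,"ty":0,"tz":0,"rx":0,"ry":0,"rz":0,"grip":5},{"tx":0,"ty":0,"tz":0,"rx":0,"ry":0,"rz":0,"grip":5}]}}

```text
t: 12.33
eef_pos: [507.2, -109.1, 80.4]
tcp_rot: [-1.578, 1.222, -2.034]
ft_force: [-3.0, -5.0, -0.4]
opening: 0.113
```

```bash
python3 - <<'E'
from h import *
st2(); shot('scene','7')
im=cv2.imread('pics/scene7.png'); cv2.imwrite('pics/scene7z.png',cv2.resize(im[120:270,190:430],(800,500),interpolation=cv2.INTER_CUBIC))
E
```

```text
t 12.33 pos [ 507.2 -109.1   80.4] j [-0.8   0.87  2.01  1.15  1.32  0.25] F [-3.  -5.  -0.4] M [-0.98  0.69  0.15] open 0.113
  D pos [-157.    -0.6  183.5] toolx ang 179.8 approach dot [-0.643 -0.001  0.766]
  F tool [ 2.4 -5.3 -0.5] F D [-5.2  0.5  2.5] M tool [-0.21  0.13 -1.18]
```

View pics/scene7z.png

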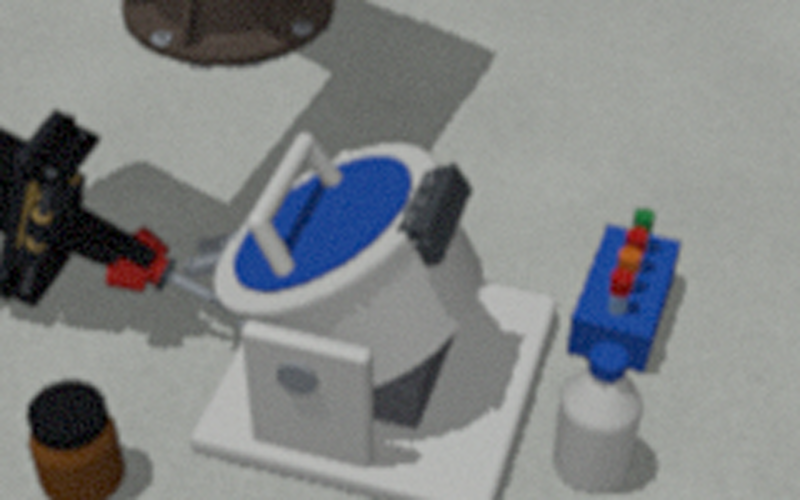

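Emit:
{"fn": "move_arm", "kwargs": {"rows": [{"tx":0,"ty":0,"tz":0,"rx":0,"ry":0,"rz":0,"grip":40},{"tx":0,"ty":0,"tz":0,"rx":0,"ry":0,"rz":0,"grip":40},{"tx":0,"ty":0,"tz":0,"rx":0,"ry":0,"rz":0,"grip":40},{"tx":0,"ty":0,"tz":0,"rx":0,"ry":0,"rz":0,"grip":40},{"tx":0,"ty":-1.5,"tz":0,"rx":0,"ry":0,"rz":0,"grip":40},{"tx":0,"ty":-2.0,"tz":0,"rx":0,"ry":0,"rz":0,"grip":40},{"tx":0,"ty":-2.0,"tz":0,"rx":0,"ry":0,"rz":0,"grip":40},{"tx":0,"ty":-1.5,"tz":0,"rx":0,"ry":0,"rz":0,"grip":40}]}}

```text
t: 13.05
eef_pos: [478.1, -168.3, 106.1]
tcp_rot: [-1.567, 1.223, -2.022]
ft_force: [-0.5, -0.2, 0.3]
opening: 0.399
```

```bash
python3 - <<'E'
from kin import *
st2(); shot('scene','8'); shot('top','8')
for n in ['scene','top']:
    r,P,X=redpts(n,'8',D2W([-150,0,180]),60); print(n,len(X),np.percentile(X,[2,50,98],axis=0).round(1))
    q=X-np.array([-77,0,92]); print('angle of red pts',np.percentile(np.arctan2(-q[:,0],q[:,2]),[5,50,95]).round(2))
# handle grasp joints
for al in (0,180):
    j=np.array([-.4,.4,1.9,.6,.9,.9 if al else -2.]); 
    for d in np.arange(0,.96,.19):
        Q=Ro.from_rotvec([0,d,0]).as_matrix(); hin=HIN+[-3,0,0]; p=D2W(hin+Q@np.array([-114,0,53])); Rt=RD@Q@RD.T@Rtool(al)
        j,e=ik(p,Rt,j); print(al,d.round(2),p.round(0),j.round(2),e.round(3))
E
```

```text
t 13.05 pos [ 478.1 -168.3  106.1] j [-0.92  0.83  1.97  1.02  1.39  0.31] F [-0.5 -0.2  0.3] M [-0.41  0.42 -0.  ] open 0.399
  D pos [-201.2   -0.6  238.7] toolx ang -179.9 approach dot [-0.644 -0.002  0.765]
  F tool [-0.1 -0.5 -0.3] F D [-0.2  0.3  0.5] M tool [-0.06  0.18 -0.55]
scene 209 [[-155.5  -36.   165.8]
 [-144.9   -8.6  180.5]
 [-128.    23.9  192.8]]
angle of red pts [0.6  0.65 0.7 ]
top 432 [[-158.7  -31.2  167.1]
 [-146.8   -1.8  181.4]
 [-127.8   30.1  192.9]]
angle of red pts [0.61 0.66 0.69]
0 0.0 [571.  21. 203.] [-0.28  0.4   1.92  0.71  0.86 -1.88] 0.0
0 0.19 [571.  22. 227.] [-0.16  0.37  1.82  0.41  0.89 -1.53] 0.0
0 0.38 [573.  26. 250.] [-0.04  0.37  1.71  0.16  1.   -1.23] 0.0
0 0.57 [577.  34. 272.] [ 0.08  0.41  1.59 -0.04  1.17 -1.01] 0.0
0 0.76 [582.  45. 292.] [ 0.19  0.48  1.45 -0.19  1.36 -0.87] 0.0
0 0.95 [590.  60. 309.] [ 0.29  0.56  1.32 -0.31  1.56 -0.78] 0.0
180 0.0 [571.  21. 203.] [-0.28  0.4   1.92  0.71  0.86  1.26] 0.0
180 0.19 [571.  22. 227.] [-0.16  0.37  1.82  0.41  0.89  1.61] 0.0
180 0.38 [573.  26. 250.] [-0.04  0.37  1.71  0.16  1.    1.91] 0.0
180 0.57 [577.  34. 272.] [ 0.08  0.41  1.59 -0.04  1.17  2.13] 0.0
180 0.76 [582.  45. 292.] [ 0.19  0.48  1.45 -0.19  1.36  2.28] 0.0
180 0.95 [590.  60. 309.] [ 0.29  0.56  1.32 -0.31  1.56  2.37] 0.0
```

```bash
python3 - <<'E'
from h import *
a=D2W([-185,0,275]); R=Rtool(180)
plan(a,R,7)
b=D2W([-125,0,252]); plan(b,R,3,a,R)
plan(D2W([-155,0,197]),R,4,b,R)
E
```

```text
# rot [-0.002  0.002 -0.699] dist 39.7 min rows 5.822906473900488
0 [-0.51, -0.24, -0.01] [-0.0, 0.0, -0.1]
1 [-0.49, -0.29, -0.02] [-0.0, 0.0, -0.1]
2 [-0.46, -0.34, -0.01] [-0.0, 0.0, -0.1]
3 [-0.42, -0.38, -0.02] [-0.0, 0.0, -0.1]
4 [-0.37, -0.42, -0.01] [-0.0, 0.0, -0.1]
5 [-0.34, -0.46, -0.02] [-0.0, 0.0, -0.1]
6 [-0.29, -0.49, -0.01] [-0.0, 0.0, -0.1]
end [ 475.8 -171.8  145.7]
# rot [0. 0. 0.] dist 64.3 min rows 1.5672511050163256
0 [-2.0, 0.77, 0.0] [0.0, 0.0, 0.0]
1 [-2.0, 0.76, -0.0] [0.0, 0.0, 0.0]
2 [-2.0, 0.77, -0.0] [0.0, 0.0, 0.0]
end [ 503.8 -114.8  155.7]
# rot [0. 0. 0.] dist 62.6 min rows 1.528044400748984
0 [0.75, 1.38, -0.0] [0.0, 0.0, 0.0]
1 [0.75, 1.37, -0.0] [0.0, 0.0, 0.0]
2 [0.75, 1.38, 0.0] [0.0, 0.0, 0.0]
3 [0.75, 1.37, 0.0] [0.0, 0.0, 0.0]
end [ 504.4 -113.4   93.1]
```

Emit:
{"fn": "move_arm", "kwargs": {"rows": [{"tx":-0.5,"ty":-0.2,"tz":0,"rx":0,"ry":0,"rz":-0.1,"grip":0},{"tx":-0.5,"ty":-0.3,"tz":0,"rx":0,"ry":0,"rz":-0.1,"grip":0},{"tx":-0.5,"ty":-0.3,"tz":0,"rx":0,"ry":0,"rz":-0.1,"grip":0},{"tx":-0.4,"ty":-0.4,"tz":0,"rx":0,"ry":0,"rz":-0.1,"grip":0},{"tx":-0.4,"ty":-0.4,"tz":0,"rx":0,"ry":0,"rz":-0.1,"grip":0},{"tx":-0.3,"ty":-0.5,"tz":0,"rx":0,"ry":0,"rz":-0.1,"grip":0},{"tx":-0.3,"ty":-0.5,"tz":0,"rx":0,"ry":0,"rz":-0.1,"grip":0},{"tx":-2.0,"ty":0.8,"tz":0,"rx":0,"ry":0,"rz":0,"grip":0},{"tx":-2.0,"ty":0.8,"tz":0,"rx":0,"ry":0,"rz":0,"grip":0},{"tx":-2.0,"ty":0.7,"tz":0,"rx":0,"ry":0,"rz":0,"grip":0}]}}

```text
t: 13.98
eef_pos: [505.1, -111.2, 155.7]
tcp_rot: [-1.57, 0.524, -2.024]
ft_force: [1.2, 0.3, 0.5]
opening: 0.007
```

Emit:
{"fn": "move_arm", "kwargs": {"rows": [{"tx":0,"ty":0,"tz":0,"rx":0,"ry":0,"rz":0,"grip":0},{"tx":0,"ty":0,"tz":0,"rx":0,"ry":0,"rz":0,"grip":0}]}}

```text
t: 14.15
eef_pos: [504.9, -111.8, 155.4]
tcp_rot: [-1.57, 0.524, -2.022]
ft_force: [0.1, 0.8, -0.1]
opening: 0.006
```

```bash
python3 - <<'E'
from h import *
st2(); shot('wrist','9'); shot('scene','9')
im=cv2.imread('pics/scene9.png'); cv2.imwrite('pics/scene9z.png',cv2.resize(im[120:270,190:430],(800,500),interpolation=cv2.INTER_CUBIC))
r,P,X=redpts('wrist','9',D2W([-150,0,180]),60); print(len(X),np.percentile(X,[2,50,98],axis=0).round(1))
E
```

```text
t 14.15 pos [ 504.9 -111.8  155.4] j [-0.6   0.48  1.97  0.68  0.9   0.94] F [ 0.1  0.8 -0.1] M [-0.28  0.27 -0.04] open 0.006
  D pos [-122.4    0.3  250.1] toolx ang -179.8 approach dot [-0.    -0.001  1.   ]
  F tool [-0.6  0.4 -0.3] F D [ 0.6  0.3 -0.4] M tool [-0.08  0.09 -0.37]
2875 [[-162.6  -34.9  168.2]
 [-149.4   -7.9  183.9]
 [-129.6   17.9  193.6]]
```

View pics/scene9z.png

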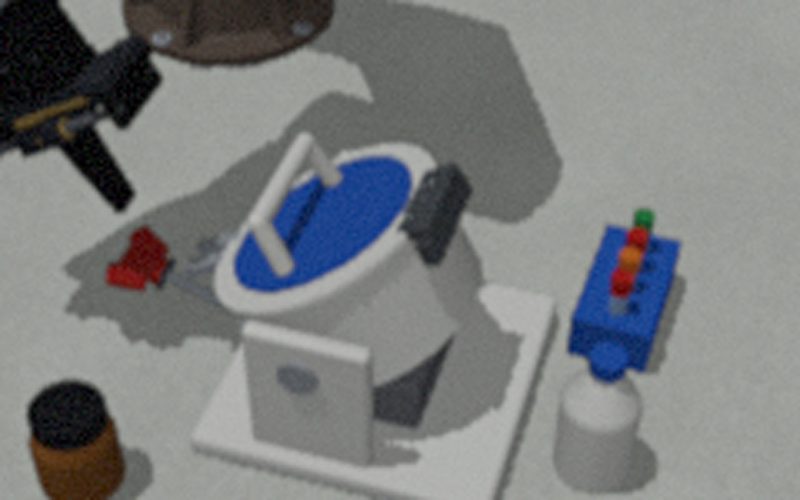

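View pics/wrist9.png

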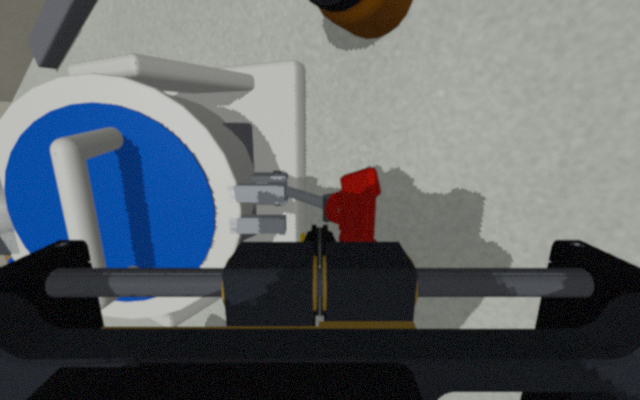

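```bash
cat >> h.py <<'E'
def boltang(n,tag,guess=(-150,0,180),rad=60):
    r,P,X=redpts(n,tag,D2W(guess),rad); best=None; rng=np.random.default_rng(0)
    for _ in range(400):
        a,b,c=X[rng.choice(len(X),3,False)]; nv=np.cross(b-a,c-a); L=np.linalg.norm(nv)
        if L<20: continue
        nv/=L; m=abs((X-a)@nv)<1.2
        if best is None or m.sum()>best.sum(): best=m
    Y=X[best]; Y0=Y.mean(0); nv=np.linalg.svd(Y-Y0,full_matrices=False)[2][2]; nv*=np.sign(nv[0]); 
    print(n,'plane pts',len(Y),'of',len(X),'n',nv.round(3),'bolt angle',np.arctan2(nv[2],nv[0]).round(3),Y0.round(1))
E
python3 - <<'E'
from h import *
boltang('wrist','9'); boltang('top','8'); boltang('scene','9')
E
```

```text
wrist plane pts 2035 of 2875 n [ 0.764 -0.015  0.644] bolt angle 0.7 [-148.1   -8.6  182.3]
top plane pts 168 of 432 n [0.703 0.019 0.711] bolt angle 0.791 [-147.    -2.3  181.6]
scene plane pts 93 of 214 n [ 0.723 -0.003  0.691] bolt angle 0.762 [-145.7   -6.6  181.1]
```

Emit:
{"fn": "move_arm", "kwargs": {"rows": [{"tx":0.8,"ty":1.3,"tz":0,"rx":0,"ry":0,"rz":0,"grip":0},{"tx":0.8,"ty":1.3,"tz":0,"rx":0,"ry":0,"rz":0,"grip":0},{"tx":0.8,"ty":1.3,"tz":0,"rx":0,"ry":0,"rz":0,"grip":0},{"tx":0.8,"ty":1.3,"tz":0,"rx":0,"ry":0,"rz":0,"grip":0},{"tx":0,"ty":0,"tz":0,"rx":0,"ry":0,"rz":0,"grip":0}]}}

```text
t: 14.67
eef_pos: [503.1, -115.3, 91.8]
tcp_rot: [-1.575, 0.524, -2.029]
ft_force: [-1.0, 0.3, -0.2]
opening: 0.006
```

```bash
python3 - <<'E'
from h import *
st2(); shot('wrist','10');boltang('wrist','10',(-160,0,175))
E
```

```text
t 14.67 pos [ 503.1 -115.3   91.8] j [-0.6   0.59  2.02  0.77  0.79  0.8 ] F [-1.   0.3 -0.2] M [-0.23  0.39  0.05] open 0.006
  D pos [-157.6    0.4  197. ] toolx ang 179.9 approach dot [-0.001 -0.003  1.   ]
  F tool [ 0.3  0.1 -1. ] F D [-0.3  1.  -0.1] M tool [-0.24  0.08 -0.37]
wrist plane pts 1809 of 2799 n [ 0.675 -0.034  0.737] bolt angle 0.83 [-159.3  -19.2  173.1]
```

```bash
python3 - <<'E'
from h import *
a=D2W([-122,0,260]); R=Rtool(180)
plan(a,R,3); b=D2W([30,0,285]); plan(b,R,5,a,R)
E
```

```text
# rot [ 0.002 -0.001 -0.001] dist 71.1 min rows 1.7337539721301152
0 [-1.16, -2.06, -0.0] [0.001, -0.0, -0.0]
1 [-1.17, -2.07, -0.01] [0.001, -0.0, -0.0]
2 [-1.16, -2.06, 0.0] [0.001, -0.0, -0.0]
end [ 503.1 -116.   164.1]
# rot [0. 0. 0.] dist 154.0 min rows 3.7571268782855856
0 [-3.04, -0.5, -0.0] [0.0, 0.0, 0.0]
1 [-3.04, -0.5, -0.0] [0.0, 0.0, 0.0]
2 [-3.04, -0.5, 0.0] [0.0, 0.0, 0.0]
3 [-3.04, -0.5, 0.0] [0.0, 0.0, 0.0]
4 [-3.04, -0.5, 0.0] [0.0, 0.0, 0.0]
end [555.6  -9.1 261.8]
```

Emit:
{"fn": "move_arm", "kwargs": {"rows": [{"tx":-1.2,"ty":-2.1,"tz":0,"rx":0,"ry":0,"rz":0,"grip":0},{"tx":-1.2,"ty":-2.1,"tz":0,"rx":0,"ry":0,"rz":0,"grip":10},{"tx":-1.2,"ty":-2.1,"tz":0,"rx":0,"ry":0,"rz":0,"grip":60},{"tx":-3.0,"ty":-0.5,"tz":0,"rx":0,"ry":0,"rz":0,"grip":60},{"tx":-3.0,"ty":-0.5,"tz":0,"rx":0,"ry":0,"rz":0,"grip":60},{"tx":-3.0,"ty":-0.5,"tz":0,"rx":0,"ry":0,"rz":0,"grip":60},{"tx":-3.0,"ty":-0.5,"tz":0,"rx":0,"ry":0,"rz":0,"grip":60},{"tx":-3.0,"ty":-0.5,"tz":0,"rx":0,"ry":0,"rz":0,"grip":60},{"tx":0,"ty":0,"tz":0,"rx":0,"ry":0,"rz":0,"grip":60},{"tx":0,"ty":0,"tz":0,"rx":0,"ry":0,"rz":0,"grip":60}]}}

```text
t: 15.55
eef_pos: [555.4, -9.3, 264.9]
tcp_rot: [-1.567, 0.524, -2.022]
ft_force: [-0.1, -0.4, -0.5]
opening: 0.567
```

```bash
python3 - <<'E'
from h import *
st2(); c,im,d=shot('wrist','11'); shot('scene','11'); boltang('scene','11',(-160,0,175))
vv,uu=np.mgrid[:400,:640]; P=unproj(c,uu,vv,d); X=(P-O)@RD
m=(d>0)&(X[...,2]>208)&(X[...,2]<235)&(abs(X[...,0]-30)<30)&(abs(X[...,1])<70)&(vv<230)
print(m.sum(),np.percentile(X[m],[1,50,99],axis=0).round(1), np.median(uu[m]))
plan(D2W([30,0,218]),Rtool(180),3)
E
```

```text
t 15.55 pos [555.4  -9.3 264.9] j [-0.37  0.34  1.83  0.62  1.02  1.31] F [-0.1 -0.4 -0.5] M [-0.24  0.36 -0.01] open 0.567
  D pos [3.130e+01 1.000e-01 2.878e+02] toolx ang -179.7 approach dot [-0.     0.001  1.   ]
  F tool [0.6 0.3 0.1] F D [-0.6 -0.1 -0.3] M tool [-0.18  0.11 -0.37]
scene plane pts 90 of 191 n [ 0.665 -0.025  0.746] bolt angle 0.842 [-155.4   -5.5  170.9]
2026 [[ 21.  -59.1 213.7]
 [ 28.9 -26.7 221.8]
 [ 36.4   8.5 224.2]] 322.0
# rot [ 0.001  0.001 -0.   ] dist 68.9 min rows 1.6808495916364765
0 [-0.02, 2.3, 0.01] [0.0, 0.0, -0.0]
1 [-0.01, 2.29, 0.01] [0.0, 0.0, -0.0]
2 [-0.02, 2.3, 0.0] [0.0, 0.0, -0.0]
end [570.4  21.  203.8]
```

View pics/wrist11.png

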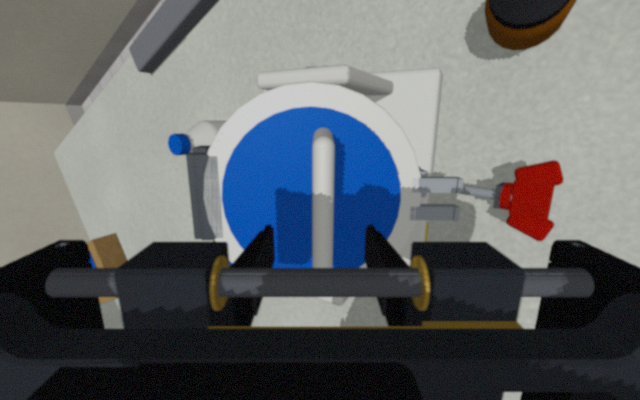

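Emit:
{"fn": "move_arm", "kwargs": {"rows": [{"tx":0.1,"ty":2.0,"tz":0,"rx":0,"ry":0,"rz":0,"grip":50},{"tx":0,"ty":2.0,"tz":0,"rx":0,"ry":0,"rz":0,"grip":50},{"tx":0,"ty":1.8,"tz":0,"rx":0,"ry":0,"rz":0,"grip":45},{"tx":0,"ty":1.2,"tz":0,"rx":0,"ry":0,"rz":0,"grip":40},{"tx":0,"ty":0,"tz":0,"rx":0,"ry":0,"rz":0,"grip":8},{"tx":0,"ty":0,"tz":0,"rx":0,"ry":0,"rz":0,"grip":8},{"tx":0,"ty":0,"tz":0,"rx":0,"ry":0,"rz":0,"grip":8},{"tx":0,"ty":0,"tz":0,"rx":0,"ry":0,"rz":0,"grip":8},{"tx":0,"ty":0,"tz":0,"rx":0,"ry":0,"rz":0,"grip":8},{"tx":0,"ty":0,"tz":0,"rx":0,"ry":0,"rz":0,"grip":8}]}}

```text
t: 16.48
eef_pos: [570.6, 20.4, 203.0]
tcp_rot: [-1.569, 0.524, -2.025]
ft_force: [-0.8, -4.4, 4.2]
opening: 0.163
```

```bash
python3 - <<'E'
from h import *
st2()
E
```

```text
t 16.48 pos [570.6  20.4 203. ] j [-0.31  0.43  1.88  0.7   0.88  1.25] F [-0.8 -4.4  4.2] M [-0.5   0.48  0.  ] open 0.163
  D pos [ 29.3  -0.5 217.6] toolx ang -179.9 approach dot [-0.     0.001  1.   ]
  F tool [ 1.6 -5.9  1.2] F D [-1.6 -1.2  5.9] M tool [-0.18  0.1  -0.65]
```

Emit:
{"fn": "move_arm", "kwargs": {"rows": [{"tx":-0.59,"ty":-1.11,"tz":0,"rx":0,"ry":0,"rz":-0.1,"grip":8},{"tx":-0.59,"ty":-1.11,"tz":0,"rx":0,"ry":0,"rz":-0.1,"grip":8},{"tx":-0.59,"ty":-1.11,"tz":0,"rx":0,"ry":0,"rz":-0.1,"grip":8},{"tx":0,"ty":0,"tz":0,"rx":0,"ry":0,"rz":0,"grip":8}]}}

```text
t: 16.82
eef_pos: [571.8, 23.6, 242.0]
tcp_rot: [-1.567, 0.216, -2.023]
ft_force: [-6.0, -13.2, 3.6]
opening: 0.16
```

```bash
python3 - <<'E'
from h import *
st2(); shot('scene','12')
im=cv2.imread('pics/scene12.png'); cv2.imwrite('pics/scene12z.png',cv2.resize(im[120:270,190:430],(800,500),interpolation=cv2.INTER_CUBIC))
E
```

```text
t 16.82 pos [571.8  23.6 242. ] j [-0.17  0.38  1.75  0.25  0.97  1.72] F [ -6.  -13.2   3.6] M [-2.41  1.19 -0.25] open 0.16
  D pos [ 5.170e+01 -1.000e-01  2.496e+02] toolx ang -179.7 approach dot [0.302 0.003 0.953]
  F tool [13.4 -6.6  0.4] F D [-10.8  -0.4  10.4] M tool [ 0.03  0.23 -2.69]
```

View pics/scene12z.png

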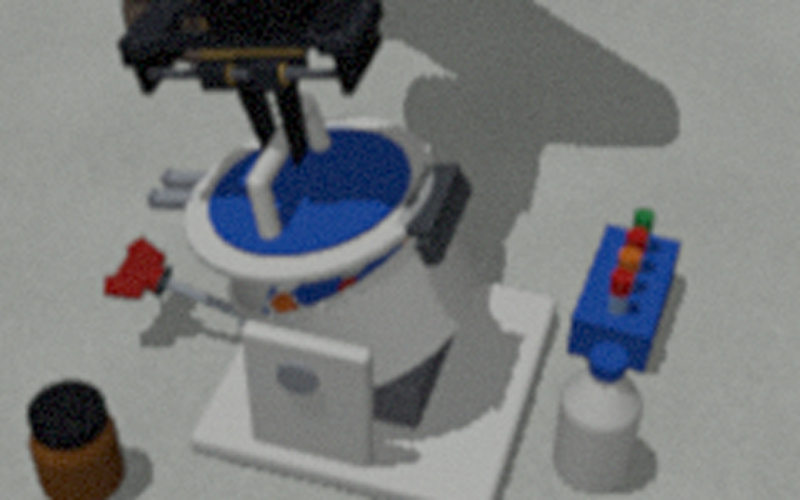

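Emit:
{"fn": "move_arm", "kwargs": {"rows": [{"tx":-0.45,"ty":-1.17,"tz":0,"rx":0,"ry":0,"rz":-0.1,"grip":8},{"tx":-0.57,"ty":-1.11,"tz":0,"rx":0,"ry":0,"rz":-0.1,"grip":8},{"tx":-0.57,"ty":-1.11,"tz":0,"rx":0,"ry":0,"rz":-0.1,"grip":8},{"tx":0,"ty":0,"tz":0,"rx":0,"ry":0,"rz":0,"grip":8}]}}

```text
t: 17.2
eef_pos: [577.5, 36.0, 276.0]
tcp_rot: [-1.569, -0.08, -2.023]
ft_force: [1.6, 0.5, -0.1]
opening: 0.159
```

```bash
python3 - <<'E'
from h import *
st2()
E
```

```text
t 17.2 pos [577.5  36.  276. ] j [-0.02  0.4   1.6  -0.08  1.18  2.03] F [ 1.6  0.5 -0.1] M [ 0.09 -0.06 -0.18] open 0.159
  D pos [8.050e+01 2.000e-01 2.722e+02] toolx ang -179.7 approach dot [0.568 0.002 0.823]
  F tool [-1.1  0.1  1.2] F D [ 0.9 -1.2 -0.7] M tool [-0.01  0.18  0.11]
```

Emit:
{"fn": "move_arm", "kwargs": {"rows": [{"tx":-0.58,"ty":-1.11,"tz":0,"rx":0,"ry":0,"rz":-0.1,"grip":8},{"tx":-0.58,"ty":-1.11,"tz":0,"rx":0,"ry":0,"rz":-0.1,"grip":8},{"tx":-0.58,"ty":-1.11,"tz":0,"rx":0,"ry":0,"rz":-0.1,"grip":8},{"tx":-0.29,"ty":-0.55,"tz":0,"rx":0,"ry":0,"rz":-0.05,"grip":8},{"tx":0,"ty":0,"tz":0,"rx":0,"ry":0,"rz":0,"grip":8},{"tx":0,"ty":0,"tz":0,"rx":0,"ry":0,"rz":0,"grip":8}]}}

```text
t: 17.7
eef_pos: [589.1, 59.5, 307.7]
tcp_rot: [-1.571, -0.421, -2.024]
ft_force: [7.6, 7.4, -9.4]
opening: 0.159
```

```bash
python3 - <<'E'
from h import *
st2(); shot('scene','13')
im=cv2.imread('pics/scene13.png'); cv2.imwrite('pics/scene13z.png',cv2.resize(im[90:270,190:430],(800,600),interpolation=cv2.INTER_CUBIC))
E
```

```text
t 17.7 pos [589.1  59.5 307.7] j [ 0.13  0.49  1.42 -0.35  1.48  2.23] F [ 7.6  7.4 -9.4] M [ 2.05 -1.26  0.06] open 0.159
  D pos [1.190e+02 2.000e-01 2.866e+02] toolx ang -179.7 approach dot [0.81  0.001 0.586]
  F tool [-13.    4.5   3.5] F D [  4.   -3.5 -13.1] M tool [0.24 0.03 2.39]
```

View pics/scene13z.png

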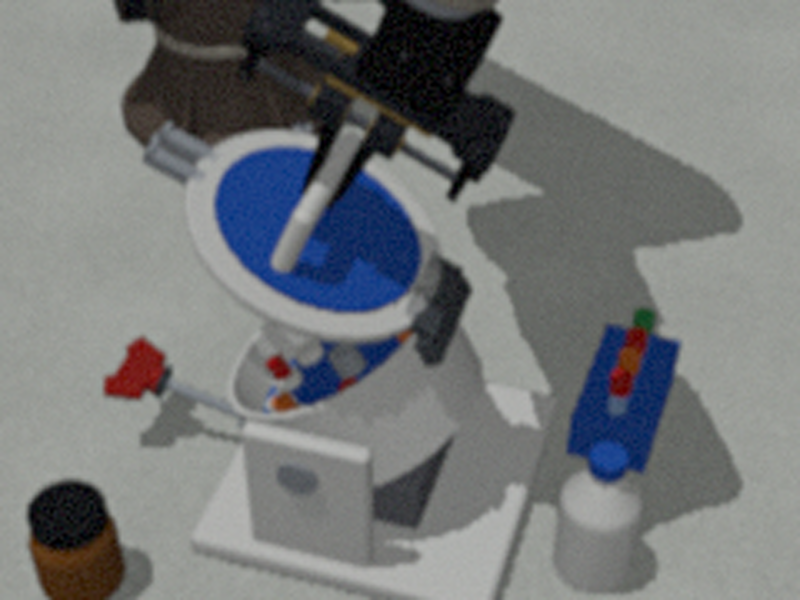

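Emit:
{"fn": "move_arm", "kwargs": {"rows": [{"tx":-0.2,"ty":-0.2,"tz":0,"rx":0,"ry":0,"rz":-0.02,"grip":8},{"tx":-0.1,"ty":-0.2,"tz":0,"rx":0,"ry":0,"rz":-0.02,"grip":8},{"tx":0,"ty":0,"tz":0,"rx":0,"ry":0,"rz":0,"grip":8},{"tx":0,"ty":0,"tz":0,"rx":0,"ry":0,"rz":0,"grip":8}]}}

```text
t: 18.08
eef_pos: [590.4, 62.1, 310.1]
tcp_rot: [-1.572, -0.465, -2.025]
ft_force: [2.6, 0.4, -18.4]
opening: 0.16
```

```bash
cat >> h.py <<'E'
def lidang(n,tag):
    c,im,d=load(n,tag); hsv=cv2.cvtColor(im,cv2.COLOR_BGR2HSV); vv,uu=np.mgrid[:400,:640]; P=unproj(c,uu,vv,d); X=(P-O)@RD
    m=(d>0)&(hsv[...,0]>100)&(hsv[...,0]<130)&(hsv[...,1]>130)&(np.linalg.norm(X-np.array([90,0,245]),axis=-1)<95)
    X=X[m]; rng=np.random.default_rng(0); best=None
    for _ in range(400):
        a,b,cc=X[rng.choice(len(X),3,False)]; nv=np.cross(b-a,cc-a); L=np.linalg.norm(nv)
        if L<100: continue
        nv/=L; k=abs((X-a)@nv)<2
        if best is None or k.sum()>best.sum(): best=k
    Y=X[best]; nv=np.linalg.svd(Y-Y.mean(0),full_matrices=False)[2][2]; nv*=np.sign(nv[2])
    print(n,'lid pts',len(Y),'of',len(X),nv.round(3),'lid angle',np.arctan2(nv[0],nv[2]).round(3),Y.mean(0).round(0))
E
python3 - <<'E'
from h import *
lidang('scene','13'); st2(); shot('scene','14'); lidang('scene','14')
E
```

```text
scene lid pts 1653 of 1847 [0.795 0.002 0.606] lid angle 0.92 [ 91. -11. 250.]
t 18.08 pos [590.4  62.1 310.1] j [ 0.15  0.5   1.4  -0.38  1.52  2.25] F [  2.6   0.4 -18.4] M [ 1.71 -1.17  0.12] open 0.16
  D pos [1.227e+02 2.000e-01 2.873e+02] toolx ang -179.8 approach dot [ 0.835 -0.001  0.55 ]
  F tool [-9.5 15.8  2.2] F D [ -7.9  -2.2 -16.6] M tool [0.32 0.02 2.05]
scene lid pts 1676 of 1854 [ 0.812 -0.001  0.584] lid angle 0.947 [ 94. -11. 251.]
```

Emit:
{"fn": "move_arm", "kwargs": {"rows": [{"tx":-0.2,"ty":-0.2,"tz":0,"rx":0,"ry":0,"rz":-0.02,"grip":8},{"tx":0,"ty":0,"tz":0,"rx":0,"ry":0,"rz":0,"grip":8},{"tx":0,"ty":0,"tz":0,"rx":0,"ry":0,"rz":0,"grip":8}]}}

```text
t: 18.38
eef_pos: [590.4, 62.6, 310.5]
tcp_rot: [-1.575, -0.491, -2.025]
ft_force: [-4.1, -12.9, -24.6]
opening: 0.16
```

```bash
python3 - <<'E'
from h import *
st2(); shot('scene','15'); lidang('scene','15')
E
```

```text
t 18.38 pos [590.4  62.6 310.5] j [ 0.16  0.51  1.39 -0.39  1.54  2.26] F [ -4.1 -12.9 -24.6] M [-0.02 -0.32  0.28] open 0.16
  D pos [123.3   0.4 287.4] toolx ang -179.8 approach dot [ 0.849 -0.003  0.528]
  F tool [ 0.2 28.   2.1] F D [-23.9  -2.  -14.6] M tool [ 0.4  -0.11  0.12]
scene lid pts 1692 of 1859 [0.814 0.001 0.581] lid angle 0.951 [ 94. -11. 252.]
```

Emit:
{"fn": "move_arm", "kwargs": {"rows": [{"tx":0,"ty":0.2,"tz":0,"rx":0,"ry":0,"rz":0,"grip":8},{"tx":0,"ty":0,"tz":0,"rx":0,"ry":0,"rz":0,"grip":45},{"tx":0,"ty":0,"tz":0,"rx":0,"ry":0,"rz":0,"grip":45},{"tx":0,"ty":0,"tz":0,"rx":0,"ry":0,"rz":0,"grip":45},{"tx":0,"ty":0,"tz":0,"rx":0,"ry":0,"rz":0,"grip":45},{"tx":0,"ty":-1.0,"tz":0,"rx":0,"ry":0,"rz":0,"grip":45},{"tx":0,"ty":-2.0,"tz":0,"rx":0,"ry":0,"rz":0,"grip":45},{"tx":0,"ty":-3.0,"tz":0,"rx":0,"ry":0,"rz":0,"grip":45},{"tx":0,"ty":-3.0,"tz":0,"rx":0,"ry":0,"rz":0,"grip":45},{"tx":0,"ty":-3.0,"tz":0,"rx":0,"ry":0,"rz":0,"grip":45}]}}

```text
t: 19.27
eef_pos: [615.9, 115.1, 418.9]
tcp_rot: [-1.57, -0.485, -2.026]
ft_force: [0.8, -0.1, -0.5]
opening: 0.448
```

Emit:
{"fn": "move_arm", "kwargs": {"rows": [{"tx":0,"ty":-2.0,"tz":0,"rx":0,"ry":0,"rz":0,"grip":45},{"tx":0,"ty":0,"tz":0,"rx":0,"ry":0,"rz":0,"grip":45},{"tx":0,"ty":0,"tz":0,"rx":0,"ry":0,"rz":0,"grip":45}]}}

```text
t: 19.52
eef_pos: [620.0, 123.2, 435.0]
tcp_rot: [-1.569, -0.485, -2.026]
ft_force: [-0.4, 0.0, -1.6]
opening: 0.449
```

```bash
python3 - <<'E'
from h import *
st2(); shot('scene','16'); shot('top','16'); shot('wrist','16'); lidang('scene','16'); boltang('scene','16',(-160,0,175)); boltang('top','16',(-160,0,175))
im=cv2.imread('pics/scene16.png'); cv2.imwrite('pics/scene16z.png',cv2.resize(im[90:270,190:430],(800,600),interpolation=cv2.INTER_CUBIC))
E
```

```text
t 19.52 pos [620.  123.2 435. ] j [ 0.24  0.53  1.05 -0.39  1.87  2.2 ] F [-0.4  0.  -1.6] M [0.29 0.02 0.05] open 0.449
  D pos [244.    0.5 361.4] toolx ang -179.8 approach dot [0.846 0.003 0.533]
  F tool [-0.6  1.5 -0.4] F D [-0.9  0.4 -1.3] M tool [-0.1  -0.11  0.25]
scene lid pts 1737 of 1890 [0.812 0.002 0.584] lid angle 0.948 [ 93.  -9. 252.]
scene plane pts 91 of 188 n [ 0.646 -0.012  0.763] bolt angle 0.868 [-154.8   -6.1  171.5]
top plane pts 129 of 302 n [0.705 0.032 0.708] bolt angle 0.788 [-158.2    1.7  172.5]
```

View pics/scene16z.png

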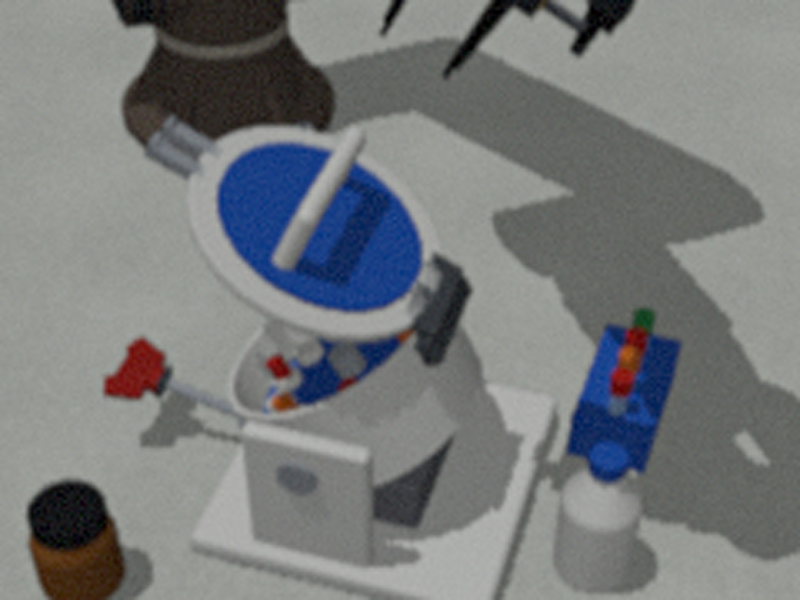

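View pics/top16.png

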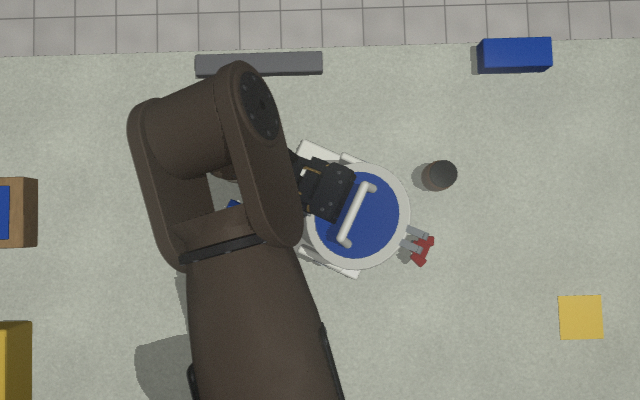

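```bash
python3 - <<'E'
from h import *
a=load('scene','0')[1].astype(int);b=load('scene','16')[1].astype(int)
for nm,(u0,v0,u1,v1) in {'rack+bottle':(356,180,400,272),'jar':(193,230,233,276)}.items():
    A=a[v0:v1,u0:u1].astype(np.float32).mean(2);B=b[v0:v1,u0:u1].astype(np.float32).mean(2)
    t=A[6:-6,6:-6]; r=cv2.matchTemplate(B,t,cv2.TM_CCOEFF_NORMED); print(nm,cv2.minMaxLoc(r)[1::2])
st(); env.job_done()
E
```

```text
rack+bottle (0.8693876266479492, (6, 6))
jar (0.9824749231338501, (6, 6))
t 19.67 pos [619.7 122.3 433.2] j [ 0.23  0.53  1.05 -0.39  1.87  2.2 ] F [-0.9 -0.1 -0.1] M [0.22 0.07 0.03] open 0.452
  D pos [242.3   0.4 360.3] toolx ang -179.8 approach dot [ 0.847 -0.     0.531]
the job is handed in; nothing more can be done
```

The drum is open and the job is handed in at 19.7 s of the 72 s allowed. The steps were done in the order asked: nut, bolt, lid.

- **Wing nut:** I unscrewed it until the turning moment jumped to 0.6 N m. The wrist view then showed the wings at 89.9° in the drum frame, which is along the unit's y axis, and about 5 mm higher than at the start. After that I had to release it and grip it again half a turn round, because the last joint was near its limit.
- **Swing bolt:** I swung it by the nut to 0.70 rad, then pushed it further with the closed fingers. The wrist view gave 0.83 rad. The last scene and top views read 0.87 and 0.79, which is looser but still well over the 0.6 needed.
- **Lid:** I raised it by the handle to the stop, where the force rose to 28 N. After release it reads 0.948 rad against the 0.95 stop. The gripper is about 140 mm away from it and touching nothing.
- **Rack, bottle and jar:** comparing the first and last scene views shows no shift, to the nearest pixel. The rack and bottle match was weaker (0.87, against 0.98 for the jar), which I put down to the arm's shadow falling across them.

One disagreement remained: the arm placed the nut about 3.5 mm further to the front than the fixed cameras did. I corrected for it using the wrist camera and the measured forces.

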